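Turn the box lid over with the lifter and close the box

ROBOT

A 7-joint arm with a two-finger parallel gripper is mounted at the origin on a cart in front of the work surface, level with it; the furniture and walls round the work are solid. World frame = base frame: x ahead of the robot, y to its left, z up, the work surface at z = 0. Lengths are in m, angles in rad, forces in N, time in s.
With the tool pointing down it reaches from about 0.4 to 0.75 m from the base axis. Payload 19.5 kg.
Tool frame: the origin (TCP) lies between the finger pads; the fingertips stand r.tip_reach ahead of it and the grasp point (between the pads) lies 2 mm behind it (r.tip_reach is the distance from the TCP to the fingertips, in m); z points along the fingers, y is the direction in which the jaws open and shut (so a half turn about z gives the same grasp; the last joint's range is limited). The gripper opens to 85 mm and grips with 20 to 120 N. Pads are 22 mm wide; open, the fingers measure 114 mm over their backs; the gripper's body (76 mm by 85 mm) begins 54 mm behind the grasp point. The pads swing forward as they close: fully open they stand 13 mm farther back than shut.
Start: joints at [1.265, 0.707, -0.028, 1.485, 0.022, 0.951, -0.075], TCP at [0.15, -0.555, 0.248] pointing down, gripper open.
Joint ranges: [-2.71, 2.71], [-0.32, 2.16], [-1.57, 1.52], [0, 2.45], [-1.46, 4.6], [0, 2.02], [-2.83, 2.83]. Speed limits (rad/s): [1.89, 1.89, 2.57, 2.57, 3.01, 3.01, 3.01].

INTERFACE

Orientations are given as a unit quaternion [w, x, y, z].
In Python, from cell import r gives the robot as it stands. The module is installed in compiled form; this text tells all that it offers.
- The arm moves only by the tool send_rows, never from a script. Its argument "steps" is a list of rows, each an object with "translation": the shift along the tool's x, y, z in m, a list of three; "turn": the turn, a rotation vector about the tool's x, y, z in rad, a list of three; "jaw": the opening in per cent of the stroke, from 0 (shut) to 100 (fully open). A call has exactly 8 rows; each row shifts and turns the commanded pose from where the row before left it, along the tool's axes as they then stand; what a row does not reach is not made up. A row lasts 1/10 s, in which the tool goes at most 50 mm and 8.59 degrees, less where a joint would pass 70% of its speed; a pose out of reach is approached as far as the arm can. A call is refused whole if a number of a shift passes 0.05 or a number of a turn 0.15, either way. A call with a gripper value outside its range is refused whole. The fingers move at their own pace and stop on an object; "force" is the grip in N (left out, the last holds). Time passes only in rows, so rows that do not move let the fingers close, or fill a call up. It gives the time, the measured TCP pose, the force and the opening at its end, in the units of the state.
- r.read_state(): the state, without advancing time (a new reading comes with each control period).
- r.read_camera(name): name is "side" or "top" or "wrist"; returns a dict with "pixels" (480x640x3 uint8, blue, green, red), "mtx" (3x3 intrinsics, pixels), "R" (3x3) and "t" (3): a world point X has camera coordinates R X + t. Camera axes: x right, y down, z forward; pixel columns grow to the right and rows downward; lengths in m; the calibration is good to about 2 mm. A picture is of the moment at which its call begins. There is no depth.
- r.sign_off(): hands the job in, once; it reports no verdict.
The state is a dict: "t": time; "joint_pos": joint angles; "joint_velocities": joint speeds; "joint_torque": joint torques, N m; "ee_pos": TCP position; "eef_rot": TCP orientation; "ft_force": force on the tool from outside, world axes, zero at the start; "ft_torque": the same for the moment, N m; "gripper_width": finger opening in m.
Only numpy, scipy, OpenCV 4.12 (cv2) and the standard library are available. Lean on these libraries where they do the work, as an engineer would, in place of code of your own. Each camera call takes 0.05 s, during which the arm holds its last target.

TASK

The lid of the small grey sample box is on upside down, knob inside. Take it off and lay it, still upside down, on the narrow near bed of the turning cradle with its far edge close to the step; then slide the flat lifter under its near edge and tip it over with the lifter, not with the fingers, onto the far bed, so that it lies knob up. Stand the lifter back on its mat and only then close the box with the lid, knob up, centred and square; leave the bottle, filter, screw cap and marker where they are.

Things in the scene. Friction and masses are not known exactly. Their poses are not given: they have to be found in the camera images.
- lid: Flat aluminium lid 70 mm (its x) x 58 mm (its y) x 6 mm with a black bar knob in the middle of one face (28 mm along x, 14 mm along y, standing 22 mm out), 60 to 130 g. Origin: centre of the face with the knob. z points AWAY from the knob, out of the bare face: z up = upside down (as at the start), z down = right way up.
- lid_center (a point): Centre of the lid's plate, half-way through its 6 mm thickness (3 mm along the lid's z from the origin); axes as lid.
- lifter: The lifter: a flat level steel blade 36 mm wide and 2.5 mm thick with a black upright handle at its rear end, about 150 g. Origin: on the blade's underside below the handle's centre. x points along the blade to its tip, z up along the handle. It stands by itself on its blade, which reaches 14 mm behind the handle's centre.
- lifter_grip (a point): Grip point in the lifter's handle, 39 mm above the blade's underside. The handle measures 24 mm along x, 16 mm along y (grip it across y) and ends 60 mm above the blade's underside; at its foot is a steel collar 28 x 22 mm up to 7.5 mm high.
- lifter_tip (a point): The tip of the blade: 80 mm ahead (x) of the handle's centre, 2 mm above the blade's underside; a round front edge of 4 mm diameter, 36 mm long.
- sample_box: Grey open sample box, fixed, outside 62 mm (its x) x 50 mm (its y) and 50 mm high, walls 6 mm, inner floor 6 mm above the bench. A foot flange 70 x 58 mm, 3 mm high. Origin: centre of its underside on the bench.
- box_rim (a point): Centre of the box's mouth at the height of its rim, 50 mm above the bench; the lid's plate rests on the rim. Axes as the box.
- cradle: White turning cradle, fixed; origin on the bench below the step, x from the near bed to the far bed. Near bed: two rails, tops 32 mm above the bench, x = -52 mm to 0, 46 mm wide over both, with a 24 mm slot between (open down to the bench) for the hanging knob. Then the step, 4 mm up. Far bed: 36 mm above the bench, x = 0 to 76 mm, outside width 78 mm.
- cradle_step (a point): Middle of the step's upper edge, 36 mm above the bench: the edge over which the lid tips. Axes as the cradle.
- near_bed (a point): Centre of a lid laid on the near bed: 37 mm before the step, at the height of the rail tops (32 mm). Axes as the cradle. The lid's 70 mm side lies along the cradle's x; with its far edge at the step it overhangs the rails by 18 mm at its near edge and 6 mm at each side.
- far_bed (a point): Middle of the far bed's surface, 35 mm beyond the step, 36 mm above the bench. Axes as the cradle. The bed lies between side cheeks 68 mm apart and 12 mm high and an end lip 8 mm high. A turned lid comes to rest here, its centre 25 to 45 mm beyond the step.
- mat_top (a point): Centre of the top of the black rubber mat, 160 mm (its x) x 90 mm (its y), 3 mm thick, fixed on the bench. The lifter stands on it, its x nearly along the mat's x.
- bottle_center (a point): Centre of a small capped sample bottle 36 mm in diameter, 70 mm high: a bystander.
- filter_center (a point): Centre of a white round filter 48 mm wide, 46 mm high: a bystander.
- cap_center (a point): Centre of a grey screw cap 64 mm in diameter, 24 mm high: a bystander.
- marker_center (a point): Centre of a felt marker 130 mm long, 16 mm thick, lying flat: a bystander.
Not all that is in view belongs to the job. Leave any purple look-alike of the lid alone.

How it is judged:
On the way, in this order (a step that is already met when the one before it is completed fails the run):
1. the lid lies upside down on the near bed of the cradle, let go (x of lid_center in the frame of cradle between -0.055 and -0.03 m and y of lid_center in the frame of cradle between -0.012 and 0.012 m and z of lid_center in the frame of cradle between 0.028 and 0.041 m and angle between lid_center's own z axis and vertical below 0.15 rad and angle between the x axis of lid and the x axis of cradle, either way round below 0.2 rad and contact force between the fingers and lid below 0.05 N), for 0.2 s.
2. the lifter has raised the lid to a steep slant on the cradle, no finger on the lid (angle between lid_center's own z axis and vertical between 0.6 and 2.2 rad and contact force between lifter and lid above 0.02 N and contact force between lid and cradle above 0.02 N and contact force between the fingers and lid below 0.05 N), for 0.1 s.
3. the lid lies knob up on the far bed (x of lid_center in the frame of cradle between 0.015 and 0.055 m and y of lid_center in the frame of cradle between -0.02 and 0.02 m and angle between lid_center's own z axis and vertical above 2.95 rad and contact force between the fingers and lid below 0.05 N), for 0.2 s.
4. the lifter stands on its mat, let go, the lid still on the far bed (horizontal distance between lifter_grip and mat_top below 0.075 m and horizontal distance between lifter_tip and mat_top below 0.1 m and height (world z) of lifter_grip below 0.046 m and angle between lifter_grip's own z axis and vertical below 0.1 rad and contact force between the fingers and lifter below 0.05 N and x of lid_center in the frame of cradle between 0.015 and 0.055 m and angle between lid_center's own z axis and vertical above 2.95 rad), for 0.2 s.
At the end, for the whole second after the job is handed in: The lid rests on the box's rim knob up, level within 0.1 rad, its centre within 10 mm of the box's centre and square with it within 0.2 rad (either way round); the lifter stands upright on its mat (handle within 75 mm and tip within 100 mm of the mat's centre); both released and at rest (horizontal distance between lid_center and box_rim below 0.01 m and angle between lid_center's own z axis and vertical above 3.04 rad and angle between the x axis of lid and the x axis of sample_box, either way round below 0.2 rad and z of lid_center in the frame of box_rim between 0.0005 and 0.006 m and contact force between the fingers and lid below 0.05 N and linear speed of each of lid, lifter below 0.02 m/s and horizontal distance between lifter_grip and mat_top below 0.075 m and horizontal distance between lifter_tip and mat_top below 0.1 m and height (world z) of lifter_grip below 0.046 m and angle between lifter_grip's own z axis and vertical below 0.1 rad and contact force between the fingers and lifter below 0.05 N); the robot touches nothing.
It fails at once if the fingers touch the lid while it is being turned over (slanted more than 0.5 rad from flat) (contact force between the fingers and lid above 0.5 N and angle between lid_center's own z axis and vertical between 0.5 and 2.6 rad).
It fails at once if the bottle is moved more than 30 mm (distance of bottle_center from where it was at the start of the episode above 0.03 m).
It fails at once if the filter is moved more than 30 mm (distance of filter_center from where it was at the start of the episode above 0.03 m).
It fails at once if the cap is moved more than 30 mm (distance of cap_center from where it was at the start of the episode above 0.03 m).
It fails at once if the marker is moved more than 30 mm (distance of marker_center from where it was at the start of the episode above 0.03 m).
It also fails if it takes over 72 s, if anything falls off the work surface, if the arm or the gripper's body presses on something with over 40 N, if the wrist force passes 120 N, or if a joint passes its speed limit or range.

## Working session

There is one attempt and no reset: what is moved stays moved. The work goes in short steps, Python scripts to look and compute and a tool call to move; the robot and the scene stay as the last step left them, time stands still between calls to the robot, and variables do not carry over. Pictures are saved under pics/ and viewed, and the job is handed in when it is done.

Besides the shell and the picture viewer there is one more tool, called as a command line: name --argument value ..., lists and objects as JSON in quotes. send_rows: Moves the arm, as the interface text tells. Its arguments: {"type":"object","properties":{"steps":{"type":"array","items":{"type":"object","properties":{"translation":{"type":"array","items":{"type":"number"}},"turn":{"type":"array","items":{"type":"number"}},"jaw":{"type":"number"}}}},"force":{"type":"number"}},"required":["steps"]}

```bash
mkdir -p pics; ls; python3 - <<'E'
from cell import r
import cv2,numpy as np
print(r.tip_reach); s=r.read_state(); print(s)
for n in ("side","top","wrist"):
    c=r.read_camera(n); cv2.imwrite(f"pics/{n}0.png",c["pixels"]); print(n,c["mtx"].tolist(),c["R"].round(4).tolist(),c["t"].round(4).tolist())
    np.savez(f"pics/{n}0.npz",**c)
E
```

```text
pics
0.017
{'t': 0.0, 'joint_pos': array([ 1.26527147,  0.70706065, -0.02762069,  1.48502225,  0.02201472,
        0.9509043 , -0.07551029]), 'joint_velocities': array([-0.00068613, -0.0003116 , -0.00076251,  0.00017883,  0.00081076,
        0.00055649, -0.00047113]), 'joint_torque': array([-5.68830765e-04, -8.83229041e+01,  1.23444781e+00, -2.36167252e+01,
        1.68384315e-02,  6.60548627e-03,  3.44635782e-05]), 'ee_pos': array([ 0.14987604, -0.55485822,  0.24784627]), 'eef_rot': array([-5.37594834e-04,  9.91311912e-01,  1.31530964e-01, -9.42808125e-05]), 'ft_force': array([0.2631275 , 0.26150865, 0.8997341 ]), 'ft_torque': array([-0.03679437, -0.00517565, -0.04158199]), 'gripper_width': 0.08561122106315668}
side [[461.5789590926333, 0.0, 321.0086894522618], [0.0, 461.5789590926333, 234.9449575310621], [0.0, 0.0, 1.0]] [[0.9338, -0.3577, 0.0037], [-0.1528, -0.4083, -0.9], [0.3234, 0.8399, -0.4359]] [-0.4764, 0.134, 0.9636]
top [[611.1941768834835, 0.0, 323.7702307496651], [0.0, 611.1941768834835, 247.00542751492307], [0.0, 0.0, 1.0]] [[-0.4116, -0.9112, -0.0163], [-0.7168, 0.3347, -0.6117], [0.5629, -0.2401, -0.7909]] [0.187, 0.4229, 1.1654]
wrist [[388.97378970131723, 0.0, 321.99544568239475], [0.0, 388.97378970131723, 245.40703391103185], [0.0, 0.0, 1.0]] [[0.2606, -0.9655, -0.0005], [-0.9268, -0.2503, 0.28], [-0.2705, -0.0725, -0.96]] [-0.5747, -0.0364, 0.3793]
```

View pics/side0.png

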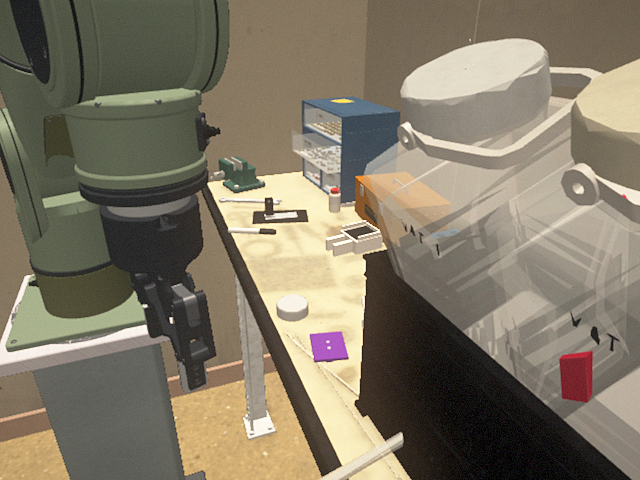

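View pics/top0.png

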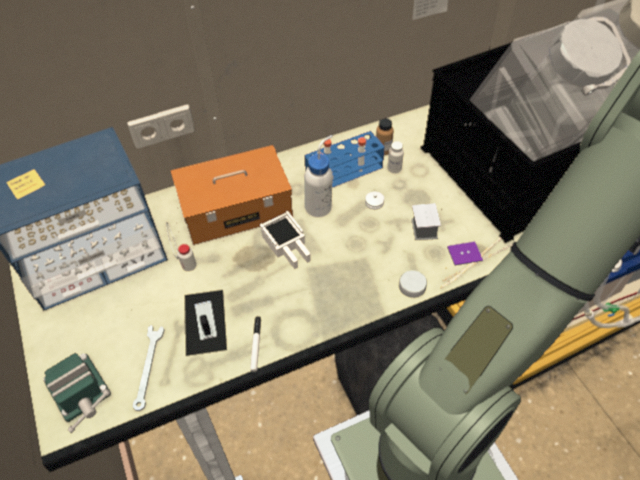

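View pics/wrist0.png

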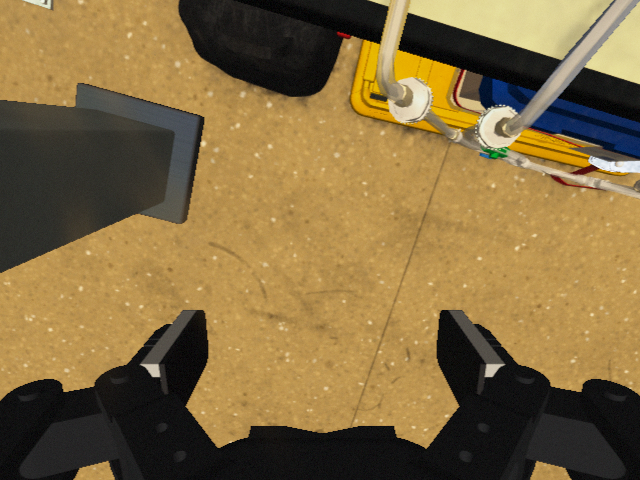

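The top view shows the grey box with its bare lid at (426,220). The purple plate is at (465,252), the screw cap at (412,284), the filter at (374,200), and the cradle at (285,235) with its fingers toward lower right. The lifter stands on its mat at (206,320). The only other things that could be taken for the lid are the purple plate (ruled out) and the grey cap (round). I'll check with close crops.

```bash
cat > h.py <<'E'
import numpy as np,cv2
from scipy.spatial.transform import Rotation as Ro
def load(p):
    return dict(np.load(p))
def shot(r,n,name):
    c=r.read_camera(n); cv2.imwrite(f"pics/{name}.png",c["pixels"]); np.savez(f"pics/{name}.npz",**c); return c
def proj(c,X):
    X=np.atleast_2d(X); q=X@c["R"].T+c["t"]; q=q@c["mtx"].T; return q[:,:2]/q[:,2:]
def plane(c,uv,z):
    uv=np.atleast_2d(uv).astype(float); d=np.c_[uv,np.ones(len(uv))]@np.linalg.inv(c["mtx"]).T@c["R"]
    o=-c["R"].T@c["t"]; s=(z-o[2])/d[:,2]; return o+s[:,None]*d
def crop(c,x0,y0,w,h,name,k):
    p=cv2.resize(c["pixels"][y0:y0+h,x0:x0+w],None,fx=k,fy=k,interpolation=cv2.INTER_CUBIC); cv2.imwrite(f"pics/{name}.png",p)
E
python3 - <<'E'
from h import *
c=load("pics/top0.npz")
crop(c,400,180,100,75,"c_box",4); crop(c,250,200,100,75,"c_cr",4); crop(c,170,280,100,100,"c_lift",4)
a=[cv2.imread(f"pics/{n}.png") for n in("c_box","c_cr")]
cv2.imwrite("pics/c1.png",np.hstack(a))
for n,uv,z in [("box",(426,213),.056),("cradle",(285,233),.036),("lifter",(206,323),.03),("mat",(206,322),.003),("bottle",(187,258),.035),("filter",(374,200),.046),("cap",(412,279),.024),("marker",(256,342),.01)]: print(n,plane(c,uv,z).round(3))
E
```

```text
box [[ 0.517 -0.302  0.056]]
cradle [[0.619 0.028 0.036]]
lifter [[0.463 0.278 0.03 ]]
mat [[0.482 0.277 0.003]]
bottle [[0.648 0.265 0.035]]
filter [[ 0.616 -0.211  0.046]]
cap [[ 0.379 -0.189  0.024]]
marker [[0.384 0.193 0.01 ]]
```

View pics/c1.png

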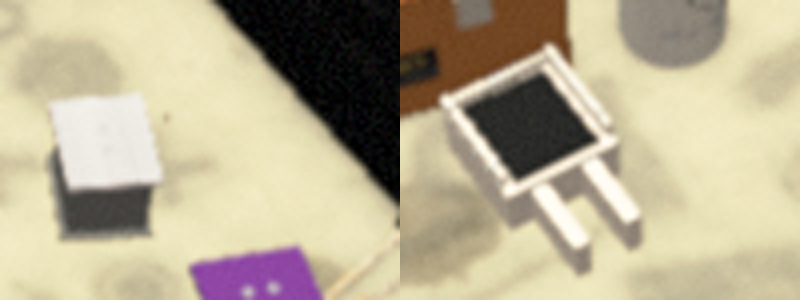

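View pics/c_lift.png

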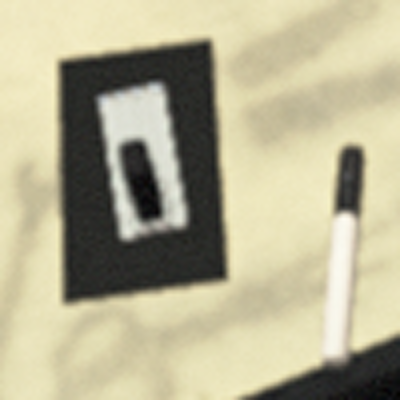

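The crops confirm the choice: a light bare lid on the grey box, and the white cradle with its two rails pointing toward the robot. I'll measure edges from the top view.

```bash
python3 - <<'E'
from h import *
c=load("pics/top0.npz"); w=load("pics/wrist0.npz")
P=c["pixels"].astype(int); hsv=cv2.cvtColor(c["pixels"],cv2.COLOR_BGR2HSV)
def quad(mask,z,n):
    cs,_=cv2.findContours(mask.astype(np.uint8),cv2.RETR_EXTERNAL,cv2.CHAIN_APPROX_NONE)
    k=max(cs,key=cv2.contourArea); X=plane(c,k[:,0,:],z)[:,:2]
    (cx,cy),(a,b),an=cv2.minAreaRect((X*1000).astype(np.float32)); print(n,len(k),"c",round(cx,1),round(cy,1),"size",round(a,1),round(b,1),"ang",round(an,1))
def win(m,x0,y0,x1,y1):
    o=np.zeros_like(m); o[y0:y1,x0:x1]=m[y0:y1,x0:x1]; return o
S,V=hsv[...,1],hsv[...,2]
print(P[213,426],P[260,296],P[310,200],P[200,440])
quad(win((S<25)&(V>170),405,195,445,232),.056,"lid")
quad(win((V<70),180,285,232,360),.003,"mat")
quad(win((S<40)&(V>120),190,295,222,345),.005,"blade")
quad(win((V<70),262,215,305,248),.036,"farbed dark")
w0=-w["R"].T@w["t"]; s=np.array([.14988,-.55486,.24785]); R=Ro.from_quat([.9913,.1315,0,-.0005]).as_matrix()
print("cam in tool",(R.T@(w0-s)).round(4),"\n",(w["R"]@R).round(3), "Rtool",R.round(3).tolist())
for uv,z in [((490,236),0),((425,150),0),((433,70),.2),((512,235),0)]: print(uv,plane(c,uv,z).round(3))
E
```

```text
[225 232 234] [207 228 240] [212 223 222] [191 231 239]
lid 83 c 512.2 -298.1 size 56.7 70.5 ang 70.0
mat 188 c 485.4 278.5 size 84.4 153.9 ang 74.7
blade 100 c 488.2 276.1 size 37.7 96.6 ang 80.5
farbed dark 68 c 629.3 31.9 size 63.3 52.5 ang 8.3
cam in tool [ 0.0711 -0.     -0.1261] 
 [[-0.    1.   -0.  ]
 [-0.96 -0.   -0.28]
 [-0.28  0.    0.96]] Rtool [[0.965, 0.261, -0.0], [0.261, -0.965, 0.001], [0.0, -0.001, -1.0]]
(490, 236) [[ 0.424 -0.437  0.   ]]
(425, 150) [[ 0.758 -0.446  0.   ]]
(433, 70) [[ 0.835 -0.489  0.2  ]]
(512, 235) [[ 0.404 -0.487  0.   ]]
```

```bash
cat >> h.py <<'E'
def quat(q): return Ro.from_quat([q[1],q[2],q[3],q[0]])
def down(yaw_y):  # tool down, tool y axis at angle yaw_y (deg)
    a=np.deg2rad(yaw_y); y=np.array([np.cos(a),np.sin(a),0]); z=np.array([0,0,-1.]); x=np.cross(y,z); return Ro.from_matrix(np.c_[x,y,z])
def plan(p,q,wps,rows):
    """wps: list of (pos, Rotation); rows: rows for each leg; prints rounded rows, simulating rounding"""
    p=np.array(p,float); out=[]
    for (tp,tq),n in zip(wps,rows):
        for i in range(n):
            k=n-i; rv=(q.inv()*tq).as_rotvec()/k; tr=q.inv().apply((np.array(tp)-p)/k)
            tr=tr.round(3); rv=rv.round(3); p=p+q.apply(tr); q=q*Ro.from_rotvec(rv); out.append((tr.tolist(),rv.tolist()))
    for o in out: print('T',o[0],'R',o[1])
    print("end",p.round(4),"n",len(out))
def cur(r):
    s=r.read_state(); q=quat(s["eef_rot"]); 
    print("t",round(s["t"],2),"pos",s["ee_pos"].round(4),"x-ax",q.as_matrix()[:,0].round(3),"z-ax",q.as_matrix()[:,2].round(3),"F",s["ft_force"].round(1),"w",round(s["gripper_width"],4),"j",s["joint_pos"].round(2)); return s["ee_pos"],q,s
E
python3 - <<'E'
from cell import r
from h import *
p,q,s=cur(r)
y=np.rad2deg(np.arctan2(*q.as_matrix()[[1,0],1])); print(y)
plan(p,q,[((.26,-.44,.25),q),((.34,-.34,.25),down(y-10)),((.512,-.298,.25),down(-110))],[4,4,8])
E
```

```text
t 0.15 pos [ 0.1499 -0.555   0.248 ] x-ax [ 0.965  0.261 -0.   ] z-ax [-0.     0.001 -1.   ] F [ 0.3 -0.4 -0.2] w 0.0857 j [ 1.27  0.71 -0.03  1.48  0.02  0.95 -0.08]
-74.8872249495384
T [0.034, -0.021, -0.0] R [0.0, 0.0, 0.0]
T [0.034, -0.02, -0.001] R [0.0, 0.0, 0.0]
T [0.034, -0.021, -0.0] R [0.0, 0.0, 0.0]
T [0.034, -0.02, -0.001] R [0.0, 0.0, 0.0]
T [0.026, -0.019, 0.0] R [-0.0, 0.0, 0.044]
T [0.025, -0.02, 0.0] R [-0.0, 0.0, 0.044]
T [0.024, -0.021, 0.0] R [-0.0, 0.0, 0.043]
T [0.023, -0.022, 0.0] R [-0.001, 0.0, 0.044]
T [0.022, -0.003, 0.0] R [0.0, 0.0, 0.055]
T [0.022, -0.005, 0.0] R [0.0, 0.0, 0.055]
T [0.021, -0.006, 0.0] R [0.0, 0.0, 0.055]
T [0.021, -0.007, 0.0] R [0.0, 0.0, 0.055]
T [0.021, -0.008, 0.0] R [0.0, 0.0, 0.054]
T [0.02, -0.009, 0.0] R [0.0, 0.0, 0.055]
T [0.02, -0.01, 0.0] R [0.0, 0.0, 0.054]
T [0.019, -0.011, 0.0] R [0.0, 0.0, 0.055]
end [ 0.5122 -0.2986  0.2501] n 16
```

send_rows --steps '[{"translation": [0.034, -0.021, 0], "turn": [0, 0, 0], "jaw": 100}, {"translation": [0.034, -0.02, -0.001], "turn": [0, 0, 0], "jaw": 100}, {"translation": [0.034, -0.021, 0], "turn": [0, 0, 0], "jaw": 100}, {"translation": [0.034, -0.02, -0.001], "turn": [0, 0, 0], "jaw": 100}, {"translation": [0.026, -0.019, 0], "turn": [0, 0, 0.044], "jaw": 100}, {"translation": [0.025, -0.02, 0], "turn": [0, 0, 0.044], "jaw": 100}, {"translation": [0.024, -0.021, 0], "turn": [0, 0, 0.043], "jaw": 100}, {"translation": [0.023, -0.022, 0], "turn": [0, 0, 0.044], "jaw": 100}]'

```text
t: 0.95
ee_pos: [0.3405, -0.3395, 0.2502]
eef_rot: [-0.0, 0.999, 0.043, -0.0]
ft_force: [1.0, -0.3, -1.0]
gripper_width: 0.0858
```

send_rows --steps '[{"translation": [0.022, -0.003, 0], "turn": [0, 0, 0.055], "jaw": 100}, {"translation": [0.022, -0.005, 0], "turn": [0, 0, 0.055], "jaw": 100}, {"translation": [0.021, -0.006, 0], "turn": [0, 0, 0.055], "jaw": 100}, {"translation": [0.021, -0.007, 0], "turn": [0, 0, 0.055], "jaw": 100}, {"translation": [0.021, -0.008, 0], "turn": [0, 0, 0.054], "jaw": 100}, {"translation": [0.02, -0.009, 0], "turn": [0, 0, 0.055], "jaw": 100}, {"translation": [0.02, -0.01, 0], "turn": [0, 0, 0.054], "jaw": 100}, {"translation": [0.019, -0.011, 0], "turn": [0, 0, 0.055], "jaw": 100}]'

```text
t: 1.75
ee_pos: [0.5131, -0.2983, 0.2501]
eef_rot: [-0.0, 0.985, -0.175, -0.0]
ft_force: [-0.1, -0.9, 1.2]
gripper_width: 0.0852
```

```bash
python3 - <<'E'
from cell import r
from h import *
cur(r); c=shot(r,"wrist","w1")
E
```

```text
t 1.75 pos [ 0.5131 -0.2983  0.2501] x-ax [ 0.939 -0.344 -0.   ] z-ax [-0.  0. -1.] F [-0.1 -0.9  1.2] w 0.0852 j [ 0.36  0.75  0.23  1.41 -0.19  1.   -1.29]
```

View pics/w1.png

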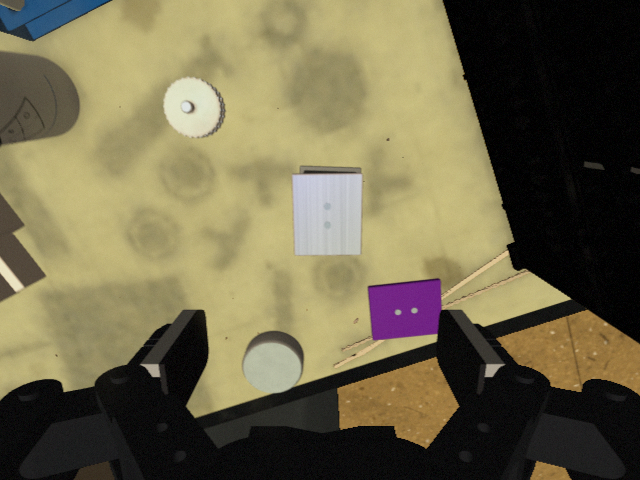

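The wrist view shows the lid at (327,214), nearly square to the tool, with the box's flange just visible above it at (330,169). The purple plate is at (405,310).

```bash
cat >> h.py <<'E'
def quadw(c,mask,z,n,win=None):
    m=np.zeros(mask.shape,np.uint8); x0,y0,x1,y1=win or (0,0,640,480); m[y0:y1,x0:x1]=mask[y0:y1,x0:x1]
    cs,_=cv2.findContours(m,cv2.RETR_EXTERNAL,cv2.CHAIN_APPROX_NONE)
    k=max(cs,key=cv2.contourArea); X=plane(c,k[:,0,:],z)[:,:2]
    (cx,cy),(a,b),an=cv2.minAreaRect((X*1000).astype(np.float32)); print(n,"bbox",cv2.boundingRect(k),"c",round(cx,1),round(cy,1),"size",round(a,1),round(b,1),"ang",round(an,1)); return cx,cy,a,b,an
E
python3 - <<'E'
from h import *
c=load("pics/w1.npz"); hsv=cv2.cvtColor(c["pixels"],cv2.COLOR_BGR2HSV); S,V=hsv[...,1].astype(int),hsv[...,2]
print(hsv[214,327],hsv[214,380],hsv[170,330])
quadw(c,(S<60)&(V>140),.056,"lid",(270,150,385,275))
E
```

```text
[105  10 200] [ 25  86 175] [ 23  48 123]
lid bbox (292, 173, 71, 83) c 515.3 -303.7 size 57.8 69.7 ang 70.6
```

```bash
python3 - <<'E'
from cell import r
from h import *
p,q,s=cur(r)
plan(p,q,[((.5153,-.3037,.12),down(-109.4))],[8])
E
```

```text
t 1.8 pos [ 0.5162 -0.2965  0.2497] x-ax [ 0.939 -0.345  0.   ] z-ax [ 0.001  0.001 -1.   ] F [ 4.2  3.8 -0.3] w 0.0854 j [ 0.36  0.75  0.23  1.41 -0.19  1.   -1.29]
T [0.0, 0.001, 0.016] R [-0.0, -0.0, -0.002]
T [0.0, 0.001, 0.016] R [-0.0, -0.0, -0.002]
T [0.0, 0.001, 0.016] R [-0.0, -0.0, -0.002]
T [0.0, 0.001, 0.016] R [-0.0, -0.0, -0.002]
T [0.0, 0.001, 0.016] R [-0.0, -0.0, -0.001]
T [0.001, 0.001, 0.017] R [-0.001, -0.0, -0.002]
T [0.0, 0.001, 0.016] R [-0.0, -0.0, -0.001]
T [0.001, 0.0, 0.017] R [-0.001, -0.0, -0.002]
end [ 0.5158 -0.3036  0.1197] n 8
```

```bash
python3 - <<'E'
from cell import r
from h import *
for i in range(4):
    p,q,s=cur(r)
    c=shot(r,"wrist","w2"); hsv=cv2.cvtColor(c["pixels"],cv2.COLOR_BGR2HSV); S,V=hsv[...,1].astype(int),hsv[...,2]
    quadw(c,(S<60)&(V>140),.056,"lid",(270,150,385,275)); print(q.as_matrix().T@(-c["R"].T@c["t"]-p))
E
```

```text
t 1.8 pos [ 0.5162 -0.2965  0.2497] x-ax [ 0.939 -0.345  0.   ] z-ax [ 0.001  0.001 -1.   ] F [ 4.2  3.8 -0.3] w 0.0854 j [ 0.36  0.75  0.23  1.41 -0.19  1.   -1.29]
lid bbox (296, 177, 71, 82) c 514.8 -303.8 size 57.6 69.4 ang 70.5
[ 7.11038044e-02 -1.15429658e-04 -1.26084941e-01]
t 1.85 pos [ 0.5144 -0.2971  0.2495] x-ax [ 0.94  -0.341 -0.   ] z-ax [ 0.     0.001 -1.   ] F [-0.3 -0.4 -0. ] w 0.0854 j [ 0.36  0.75  0.23  1.41 -0.19  1.   -1.29]
lid bbox (294, 175, 71, 82) c 514.9 -303.9 size 57.6 69.2 ang 70.6
[ 7.10936265e-02 -9.73643019e-05 -1.26101932e-01]
t 1.9 pos [ 0.5129 -0.298   0.2496] x-ax [ 0.94  -0.341 -0.001] z-ax [-0.001  0.001 -1.   ] F [-0.8 -0.4  0.3] w 0.0855 j [ 0.36  0.75  0.23  1.42 -0.19  1.   -1.28]
lid bbox (292, 174, 72, 82) c 514.8 -303.7 size 57.8 69.4 ang 70.5
[ 7.11085223e-02 -1.05470427e-04 -1.26119648e-01]
t 1.95 pos [ 0.5121 -0.2986  0.2499] x-ax [ 0.94  -0.341 -0.001] z-ax [-0.001  0.    -1.   ] F [-0.4 -0.8  0.4] w 0.0858 j [ 0.36  0.75  0.23  1.42 -0.19  1.   -1.28]
lid bbox (291, 173, 71, 82) c 515.0 -303.7 size 57.9 69.1 ang 70.1
[ 7.10948744e-02 -9.00696007e-05 -1.26082083e-01]
```

```bash
python3 - <<'E'
from cell import r
from h import *
p,q,s=cur(r)
plan((.5122,-.2986,.2501),q,[((.515,-.3038,.085),down(-109.6))],[8])
E
```

```text
t 2.0 pos [ 0.5117 -0.2989  0.2501] x-ax [ 0.94  -0.342 -0.001] z-ax [-0.001  0.    -1.   ] F [-0.6 -0.6 -1. ] w 0.0854 j [ 0.36  0.75  0.23  1.42 -0.19  1.   -1.28]
T [0.001, 0.0, 0.021] R [0.0, 0.0, -0.001]
T [0.001, 0.001, 0.021] R [0.0, 0.0, -0.001]
T [0.0, 0.0, 0.021] R [0.0, 0.0, -0.001]
T [0.001, 0.001, 0.02] R [0.0, 0.0, -0.001]
T [0.0, 0.0, 0.021] R [0.0, 0.0, -0.001]
T [0.001, 0.001, 0.02] R [0.0, 0.0, -0.001]
T [0.0, 0.0, 0.021] R [0.0, 0.0, -0.0]
T [0.001, 0.001, 0.02] R [0.0, 0.001, -0.001]
end [ 0.5154 -0.3041  0.0851] n 8
```

send_rows --steps '[{"translation": [0.001, 0, 0.025], "turn": [0, 0, -0.002], "jaw": 100}, {"translation": [0.001, 0.001, 0.025], "turn": [0, 0, -0.002], "jaw": 100}, {"translation": [0, 0, 0.025], "turn": [0, 0, -0.002], "jaw": 100}, {"translation": [0.001, 0.001, 0.025], "turn": [0, 0, 0], "jaw": 100}, {"translation": [0, 0, 0.025], "turn": [0, 0, 0], "jaw": 100}, {"translation": [0.001, 0.001, 0.02], "turn": [0, 0, 0], "jaw": 100}, {"translation": [0, 0.001, 0.02], "turn": [0, 0, 0], "jaw": 100}, {"translation": [0, 0, 0], "turn": [0, 0, 0], "jaw": 100}]'

```text
t: 2.8
ee_pos: [0.5132, -0.3039, 0.0835]
eef_rot: [-0.001, 0.985, -0.171, -0.002]
ft_force: [-1.0, -0.8, 0.6]
gripper_width: 0.0853
```

```bash
python3 - <<'E'
from cell import r
from h import *
cur(r); c=shot(r,"wrist","w3"); cur(r)
E
```

```text
t 2.8 pos [ 0.5132 -0.3039  0.0835] x-ax [ 0.941 -0.337 -0.003] z-ax [-0.003  0.002 -1.   ] F [-1.  -0.8  0.6] w 0.0853 j [ 0.4   0.97  0.17  1.56 -0.23  0.63 -1.23]
t 2.85 pos [ 0.5138 -0.3041  0.085 ] x-ax [ 0.941 -0.337 -0.002] z-ax [-0.001  0.001 -1.   ] F [-0.7 -0.   0. ] w 0.0854 j [ 0.4   0.97  0.17  1.56 -0.23  0.64 -1.23]
```

View pics/w3.png

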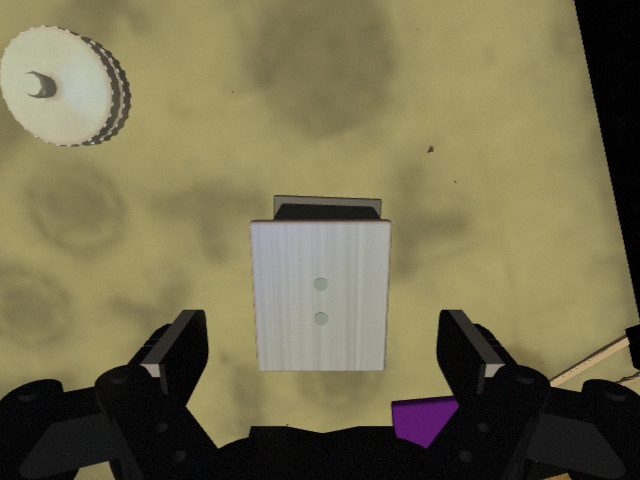

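The lid at (321,296) is centred and square between the fingers. I'll go down and grip.

send_rows --steps '[{"translation": [0, 0, 0.008], "turn": [0, 0, 0], "jaw": 100}, {"translation": [0, 0, 0.008], "turn": [0, 0, 0], "jaw": 100}, {"translation": [0, 0, 0.008], "turn": [0, 0, 0], "jaw": 100}, {"translation": [0, 0, 0.008], "turn": [0, 0, 0], "jaw": 100}, {"translation": [0, 0, 0], "turn": [0, 0, 0], "jaw": 100}, {"translation": [0, 0, 0], "turn": [0, 0, 0], "jaw": 55}, {"translation": [0, 0, 0], "turn": [0, 0, 0], "jaw": 55}, {"translation": [0, 0, 0], "turn": [0, 0, 0], "jaw": 55}]' --force 40

```text
t: 3.65
ee_pos: [0.5148, -0.3039, 0.0539]
eef_rot: [0.0, 0.985, -0.171, 0.0]
ft_force: [-2.1, 1.5, 4.2]
gripper_width: 0.0569
```

```bash
python3 - <<'E'
from cell import r
from h import *
cur(r); c=shot(r,"wrist","w4")
hsv=cv2.cvtColor(c["pixels"],cv2.COLOR_BGR2HSV); S,V=hsv[...,1].astype(int),hsv[...,2]
E
```

```text
t 3.65 pos [ 0.5148 -0.3039  0.0539] x-ax [ 0.942 -0.337  0.   ] z-ax [ 0. -0. -1.] F [-2.1  1.5  4.2] w 0.0569 j [ 0.41  1.02  0.15  1.57 -0.24  0.57 -1.22]
```

View pics/w4.png

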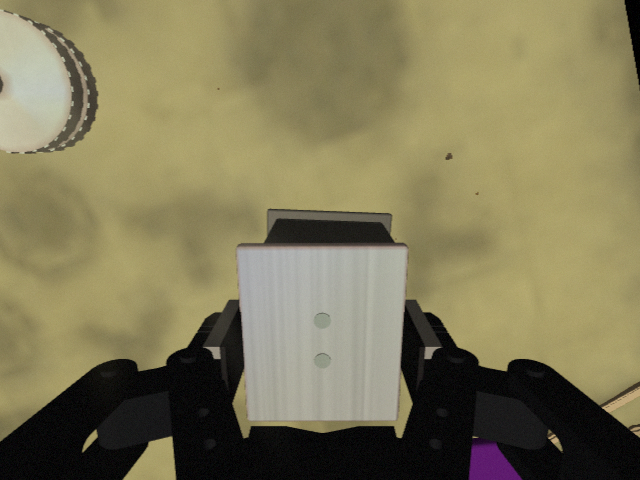

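The lid is gripped, at an opening of 57 mm. Next I'll get the cradle's rough direction and plan the move there.

```bash
python3 - <<'E'
from h import *
from cell import r
c=load("pics/top0.npz")
A=plane(c,[(307.5,253),(298.5,241),(385/4+200,250),(384/4+200+0,265)],.032); print(A.round(3)); d=A[1]-A[0]; print(np.rad2deg(np.arctan2(d[1],d[0])))
# near rails ends etc
for n,uv,z in [("farL",(250+52/4,200+100/4),.048),("farTop",(250+150/4,200+48/4),.048),("farR",(250+210/4,200+145/4),.048),("nearL",(250+110/4,200+190/4),.048)]: print(n,plane(c,uv,z).round(3))
p,q,s=cur(r)
yaw=8
plan((.515,-.3038,.053),q,[((.515,-.3038,.15),q),((.5,-.03,.2),down(-90+8))],[4,12])
E
```

```text
[[0.544 0.001 0.032]
 [0.586 0.007 0.032]
 [0.563 0.022 0.032]
 [0.523 0.04  0.032]]
7.064599172000109
farL [[0.656 0.07  0.048]]
farTop [[ 0.669 -0.     0.048]]
farR [[ 0.583 -0.004  0.048]]
nearL [[0.577 0.063 0.048]]
t 3.7 pos [ 0.5148 -0.3039  0.0539] x-ax [ 0.942 -0.337  0.001] z-ax [ 0. -0. -1.] F [-1.3  1.4  5.5] w 0.0568 j [ 0.41  1.02  0.15  1.57 -0.24  0.57 -1.22]
T [0.0, 0.0, -0.024] R [0.0, 0.0, 0.0]
T [0.0, 0.0, -0.024] R [0.0, 0.0, 0.0]
T [0.0, 0.0, -0.024] R [0.0, 0.0, 0.0]
T [0.0, 0.0, -0.025] R [0.0, 0.0, 0.0]
T [-0.009, -0.021, -0.004] R [0.0, -0.0, -0.04]
T [-0.008, -0.021, -0.004] R [0.0, -0.0, -0.04]
T [-0.007, -0.022, -0.004] R [0.0, -0.0, -0.04]
T [-0.006, -0.022, -0.004] R [0.0, -0.0, -0.04]
T [-0.005, -0.022, -0.004] R [0.0, -0.0, -0.04]
T [-0.005, -0.022, -0.004] R [0.0, -0.0, -0.04]
T [-0.004, -0.023, -0.004] R [0.0, -0.0, -0.04]
T [-0.003, -0.023, -0.004] R [0.0, -0.0, -0.041]
T [-0.002, -0.023, -0.005] R [0.0, -0.0, -0.04]
T [-0.001, -0.023, -0.004] R [0.0, -0.0, -0.041]
T [0.001, -0.023, -0.005] R [0.0, -0.0, -0.04]
T [0.001, -0.022, -0.004] R [0.0, -0.0, -0.041]
end [ 0.4999 -0.0302  0.1999] n 16
```

```bash
python3 - <<'E'
from h import *
from cell import r
p,q,s=cur(r)
plan((.515,-.3038,.053),q,[((.515,-.3038,.15),q),((.48,.015,.18),down(-90+8))],[4,12])
E
```

```text
t 3.7 pos [ 0.5148 -0.3039  0.0539] x-ax [ 0.942 -0.337  0.001] z-ax [ 0. -0. -1.] F [-1.3  1.4  5.5] w 0.0568 j [ 0.41  1.02  0.15  1.57 -0.24  0.57 -1.22]
T [0.0, 0.0, -0.024] R [0.0, 0.0, 0.0]
T [0.0, 0.0, -0.024] R [0.0, 0.0, 0.0]
T [0.0, 0.0, -0.024] R [0.0, 0.0, 0.0]
T [0.0, 0.0, -0.025] R [0.0, 0.0, 0.0]
T [-0.012, -0.024, -0.003] R [0.0, -0.0, -0.04]
T [-0.011, -0.024, -0.002] R [0.0, -0.0, -0.04]
T [-0.01, -0.025, -0.003] R [0.0, -0.0, -0.04]
T [-0.009, -0.025, -0.002] R [0.0, -0.0, -0.04]
T [-0.008, -0.026, -0.003] R [0.0, -0.0, -0.04]
T [-0.006, -0.026, -0.002] R [0.0, -0.0, -0.04]
T [-0.005, -0.026, -0.003] R [0.0, -0.0, -0.04]
T [-0.005, -0.026, -0.002] R [0.0, -0.0, -0.041]
T [-0.003, -0.027, -0.003] R [0.0, -0.0, -0.04]
T [-0.002, -0.027, -0.002] R [0.0, -0.0, -0.041]
T [-0.002, -0.026, -0.003] R [0.0, -0.0, -0.04]
T [0.0, -0.027, -0.002] R [0.0, -0.0, -0.041]
end [0.4799 0.0151 0.1799] n 16
```

send_rows --steps '[{"translation": [0, 0, -0.024], "turn": [0, 0, 0], "jaw": 55}, {"translation": [0, 0, -0.024], "turn": [0, 0, 0], "jaw": 55}, {"translation": [0, 0, -0.024], "turn": [0, 0, 0], "jaw": 55}, {"translation": [0, 0, -0.025], "turn": [0, 0, 0], "jaw": 55}, {"translation": [-0.012, -0.024, -0.003], "turn": [0, 0, -0.04], "jaw": 55}, {"translation": [-0.011, -0.024, -0.002], "turn": [0, 0, -0.04], "jaw": 55}, {"translation": [-0.01, -0.025, -0.003], "turn": [0, 0, -0.04], "jaw": 55}, {"translation": [-0.009, -0.025, -0.002], "turn": [0, 0, -0.04], "jaw": 55}]'

```text
t: 4.5
ee_pos: [0.5016, -0.1969, 0.1608]
eef_rot: [-0.0, 0.996, -0.091, 0.0]
ft_force: [1.5, -0.8, -1.1]
gripper_width: 0.0567
```

send_rows --steps '[{"translation": [-0.008, -0.026, -0.003], "turn": [0, 0, -0.04], "jaw": 55}, {"translation": [-0.006, -0.026, -0.002], "turn": [0, 0, -0.04], "jaw": 55}, {"translation": [-0.005, -0.026, -0.003], "turn": [0, 0, -0.04], "jaw": 55}, {"translation": [-0.005, -0.026, -0.002], "turn": [0, 0, -0.041], "jaw": 55}, {"translation": [-0.003, -0.027, -0.003], "turn": [0, 0, -0.04], "jaw": 55}, {"translation": [-0.002, -0.027, -0.002], "turn": [0, 0, -0.041], "jaw": 55}, {"translation": [-0.002, -0.026, -0.003], "turn": [0, 0, -0.04], "jaw": 55}, {"translation": [0, -0.027, -0.002], "turn": [0, 0, -0.041], "jaw": 55}]'

```text
t: 5.3
ee_pos: [0.4796, 0.0161, 0.1808]
eef_rot: [-0.0, 0.998, 0.071, 0.0]
ft_force: [0.3, 1.0, -1.3]
gripper_width: 0.057
```

```bash
python3 - <<'E'
from cell import r
from h import *
for i in range(3): shot(r,"wrist","w5")
cur(r); c=shot(r,"wrist","w5"); cur(r); shot(r,"top","t5")
E
```

```text
t 5.45 pos [0.4797 0.0164 0.1807] x-ax [0.99  0.142 0.001] z-ax [ 0.001  0.001 -1.   ] F [ 0.4 -0.3 -0.4] w 0.0568 j [-0.18  0.68  0.13  1.91 -0.16  0.56 -1.36]
t 5.5 pos [0.4798 0.0151 0.1806] x-ax [0.99  0.14  0.001] z-ax [ 0.001 -0.    -1.   ] F [-0.  -0.8 -0.3] w 0.0571 j [-0.17  0.68  0.13  1.91 -0.16  0.56 -1.36]
```

View pics/w5.png

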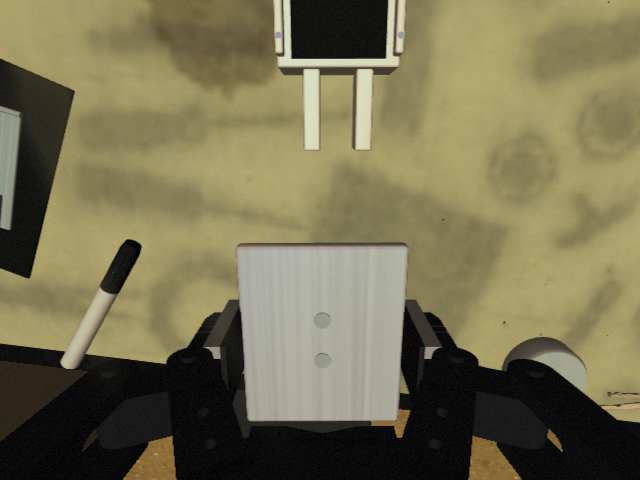

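View pics/t5.png

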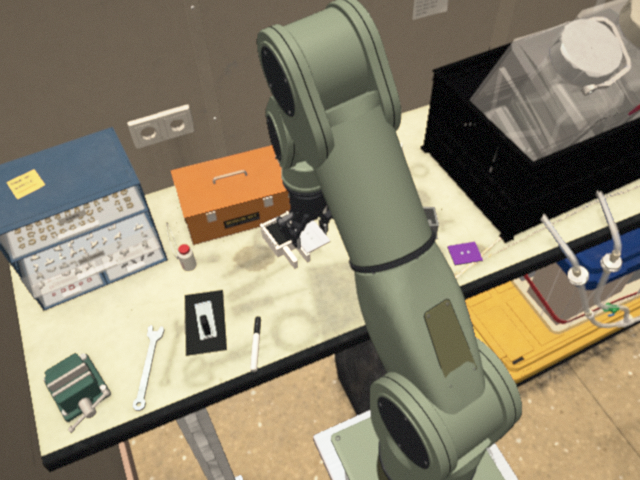

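The wrist view shows the cradle rails ending at row 150 (columns 303–372), with the step near row 66. The lid is still held squarely. I'll zoom in on the cradle.

```bash
python3 - <<'E'
from h import *
c=load("pics/w5.npz"); crop(c,260,0,160,160,"w5c",5) 
im=cv2.imread("pics/w5c.png"); cv2.imwrite("pics/w5c.png",im[:600] if False else cv2.resize(im,(600,600)))
E
```

```text
(no output)
```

View pics/w5c.png

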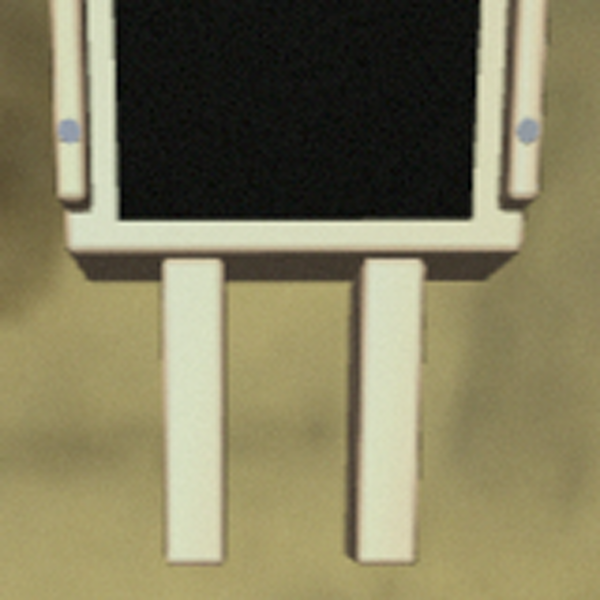

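```bash
python3 - <<'E'
from h import *
c=load("pics/w5.npz")
k=3.75; f=lambda x,y:(260+x/k-.3,y/k-.3)
S=plane(c,[f(67,250),f(523,250)],.036)*1000; E=plane(c,[f(166,562),f(417,562),f(162,262),f(424,262)],.032)*1000
print(S.round(1),np.linalg.norm(S[0]-S[1])); print(E.round(1),np.linalg.norm(E[0]-E[1]),np.linalg.norm(E[2]-E[3]))
sm=S.mean(0);em=E[:2].mean(0); d=sm-em; print("step",sm,"ends",em,np.linalg.norm(d[:2]),np.rad2deg(np.arctan2(d[1],d[0])))
v=S[0]-S[1]; print("ang from step line",np.rad2deg(np.arctan2(v[1],v[0]))-90)
for a,b in((0,2),(1,3)):
    v=E[b]-E[a]; print(np.rad2deg(np.arctan2(v[1],v[0])))
hsv=cv2.cvtColor(c["pixels"],cv2.COLOR_BGR2HSV)
for z in(.177,.183): quadw(c,(hsv[...,1]<60)&(hsv[...,2]>140),z,"lid",(236,230,410,425))
E
```

```text
[[586.1  60.3  36. ]
 [597.1 -16.7  36. ]] 77.76440959565953
[[537.   37.1  32. ]
 [543.5  -8.4  32. ]
 [587.   44.3  32. ]
 [593.5  -0.7  32. ]] 45.95848612739912 45.436214228367206
step [591.58902221  21.83197057  36.        ] ends [540.25783893  14.35553702  32.        ] 51.87280053258267 8.286910264005797
ang from step line 8.142743916309854
8.187087020421588
8.778924254396312
lid bbox (236, 246, 172, 175) c 476.6 16.0 size 72.5 60.2 ang 8.1
lid bbox (236, 246, 172, 175) c 480.0 16.5 size 69.1 57.4 ang 8.1
```

```bash
python3 - <<'E'
from h import *
from cell import r
p,q,s=cur(r)
plan((.48,.0151,.18),q,[((.555,.0160,.085),down(-90+8.2)),((.555,.0160,.036),down(-90+8.2))],[7,9])
E
```

```text
t 5.55 pos [0.4798 0.0145 0.1805] x-ax [0.99  0.138 0.   ] z-ax [ 0. -0. -1.] F [ 0.4 -0.6 -0.9] w 0.0566 j [-0.17  0.68  0.14  1.91 -0.16  0.56 -1.36]
T [0.011, 0.001, 0.014] R [0.0, -0.0, -0.001]
T [0.011, 0.001, 0.014] R [0.0, -0.0, -0.001]
T [0.01, 0.002, 0.013] R [0.0, -0.0, -0.0]
T [0.011, 0.001, 0.014] R [0.0, -0.0, -0.001]
T [0.01, 0.002, 0.013] R [0.0, -0.0, -0.0]
T [0.011, 0.001, 0.014] R [0.0, -0.0, -0.001]
T [0.01, 0.002, 0.013] R [0.0, -0.0, -0.0]
T [0.0, -0.0, 0.005] R [0.0, -0.0, -0.0]
T [0.0, -0.0, 0.006] R [0.0, -0.0, -0.0]
T [0.0, -0.0, 0.005] R [0.0, -0.0, -0.0]
T [0.0, -0.0, 0.006] R [0.0, -0.0, -0.0]
T [0.0, -0.0, 0.005] R [0.0, -0.0, -0.0]
T [0.0, -0.0, 0.006] R [0.0, -0.0, -0.0]
T [0.0, -0.0, 0.005] R [0.0, -0.0, -0.0]
T [0.0, -0.0, 0.006] R [0.0, -0.0, -0.0]
T [0.0, -0.0, 0.005] R [0.0, -0.0, -0.0]
end [0.5547 0.0156 0.036 ] n 16
```

send_rows --steps '[{"translation": [0.011, 0.001, 0.014], "turn": [0, 0, -0.002], "jaw": 55}, {"translation": [0.011, 0.001, 0.014], "turn": [0, 0, -0.001], "jaw": 55}, {"translation": [0.01, 0.002, 0.013], "turn": [0, 0, 0], "jaw": 55}, {"translation": [0.011, 0.001, 0.014], "turn": [0, 0, 0], "jaw": 55}, {"translation": [0.01, 0.002, 0.013], "turn": [0, 0, 0], "jaw": 55}, {"translation": [0.011, 0.001, 0.014], "turn": [0, 0, 0], "jaw": 55}, {"translation": [0.01, 0.002, 0.013], "turn": [0, 0, 0], "jaw": 55}, {"translation": [0, 0, 0], "turn": [0, 0, 0], "jaw": 55}]'

```text
t: 6.35
ee_pos: [0.5545, 0.0145, 0.084]
eef_rot: [0.0, 0.998, 0.07, -0.001]
ft_force: [-0.0, -0.1, -0.0]
gripper_width: 0.0568
```

```bash
python3 - <<'E'
from cell import r
from h import *
cur(r); c=shot(r,"wrist","w6"); cur(r)
E
```

```text
t 6.35 pos [0.5545 0.0145 0.084 ] x-ax [ 0.99   0.141 -0.001] z-ax [-0.001 -0.    -1.   ] F [-0.  -0.1 -0. ] w 0.0568 j [-0.14  0.92  0.11  1.72 -0.18  0.51 -1.35]
t 6.4 pos [0.5541 0.0147 0.0849] x-ax [ 0.99   0.141 -0.001] z-ax [-0.001 -0.    -1.   ] F [ 0.2 -0.  -1.1] w 0.057 j [-0.14  0.92  0.11  1.72 -0.18  0.51 -1.35]
```

View pics/w6.png

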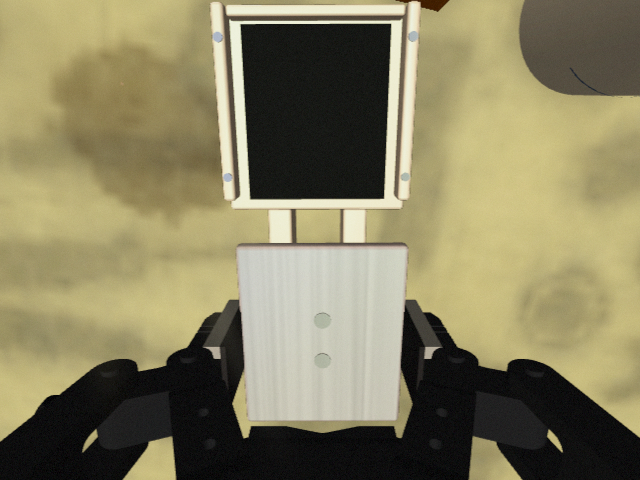

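The lid, centred at (322,330), stands above the near rails. The step's upper edge is at row 208, columns 232–402.

```bash
python3 - <<'E'
from h import *
c=load("pics/w6.npz")
S=plane(c,[(232.5,207.5),(401.5,207.5)],.036)*1000; print(S.round(1),S.mean(0).round(1),np.linalg.norm(S[0]-S[1]))
E=plane(c,[(269.5,225),(365.5,225)],.032)*1000; print(E.round(1))
o=S.mean(0)[:2]; a=np.deg2rad(8.2); u=np.array([np.cos(a),np.sin(a)]); v=np.array([-u[1],u[0]])
L=plane(c,[(239.5,244.5),(406,244.5)],.087)*1000
print("lid far edge mid in cradle",(L.mean(0)[:2]-o)@u,(L.mean(0)[:2]-o)@v, (E.mean(0)[:2]-o)@v)
E
```

```text
[[586.6  59.9  36. ]
 [597.4 -15.9  36. ]] [592.  22.  36.] 76.5630093458904
[[579.9  42.9  32. ]
 [586.2  -1.7  32. ]]
lid far edge mid in cradle -2.637645910875751 -2.4651515146369403 -0.13048266930199434
```

send_rows --steps '[{"translation": [0, -0.002, 0.008], "turn": [0, 0, 0], "jaw": 55}, {"translation": [0.001, 0, 0.008], "turn": [0, 0, 0], "jaw": 55}, {"translation": [0, 0, 0.008], "turn": [0, 0, 0], "jaw": 55}, {"translation": [0, 0, 0.008], "turn": [0, 0, 0], "jaw": 55}, {"translation": [0, 0, 0.008], "turn": [0, 0, 0], "jaw": 55}, {"translation": [0, 0, 0.006], "turn": [0, 0, 0], "jaw": 55}, {"translation": [0, 0, 0.003], "turn": [0, 0, 0], "jaw": 55}, {"translation": [0, 0, 0], "turn": [0, 0, 0], "jaw": 55}]'

```text
t: 7.2
ee_pos: [0.555, 0.0178, 0.0362]
eef_rot: [-0.0, 0.997, 0.071, -0.0]
ft_force: [-0.4, 0.3, -0.5]
gripper_width: 0.057
```

```bash
python3 - <<'E'
from cell import r
from h import *
cur(r); c=shot(r,"wrist","w7"); cur(r)
E
```

```text
t 7.2 pos [0.555  0.0178 0.0362] x-ax [ 0.99   0.142 -0.   ] z-ax [-0.  0. -1.] F [-0.4  0.3 -0.5] w 0.057 j [-0.13  1.01  0.09  1.73 -0.18  0.41 -1.35]
t 7.25 pos [0.5551 0.0178 0.0363] x-ax [0.99  0.142 0.   ] z-ax [ 0.  0. -1.] F [ 0.2  0.6 -0.9] w 0.0568 j [-0.13  1.    0.09  1.73 -0.18  0.41 -1.35]
```

View pics/w7.png

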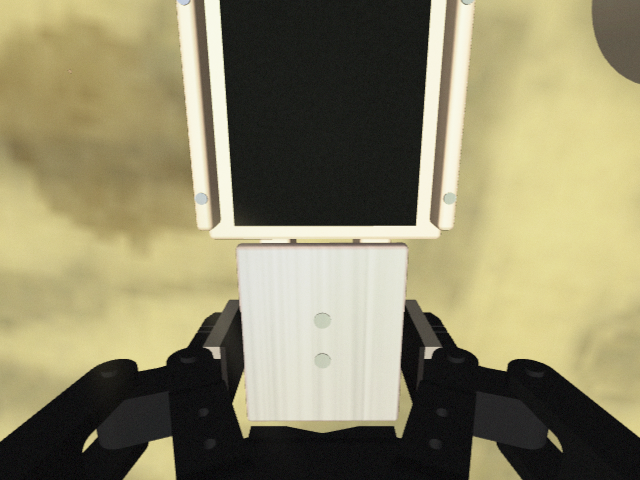

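The lid is at (322,330), within about 1 mm of the step's middle at column 325, with a small gap to the step. I'll release it and rise.

send_rows --steps '[{"translation": [0.001, 0, 0.001], "turn": [0, 0, 0], "jaw": 55}, {"translation": [0, 0, 0], "turn": [0, 0, 0], "jaw": 75}, {"translation": [0, 0, 0], "turn": [0, 0, 0], "jaw": 100}, {"translation": [0, 0, 0], "turn": [0, 0, 0], "jaw": 100}, {"translation": [0, 0, 0], "turn": [0, 0, 0], "jaw": 100}, {"translation": [0, 0, -0.02], "turn": [0, 0, 0], "jaw": 100}, {"translation": [0, 0, -0.03], "turn": [0, 0, 0], "jaw": 100}, {"translation": [0, 0, -0.04], "turn": [0, 0, 0], "jaw": 100}]'

```text
t: 8.05
ee_pos: [0.5554, 0.0179, 0.1254]
eef_rot: [-0.0, 0.997, 0.071, -0.001]
ft_force: [0.9, -0.0, 0.5]
gripper_width: 0.0854
```

send_rows --steps '[{"translation": [-0.01, 0, -0.03], "turn": [0, 0, 0], "jaw": 100}, {"translation": [-0.01, 0, -0.02], "turn": [0, 0, 0], "jaw": 100}, {"translation": [-0.01, 0, -0.02], "turn": [0, 0, 0], "jaw": 100}, {"translation": [-0.01, 0, -0.01], "turn": [0, 0, 0], "jaw": 100}, {"translation": [0, 0, 0], "turn": [0, 0, 0], "jaw": 100}, {"translation": [0, 0, 0], "turn": [0, 0, 0], "jaw": 100}, {"translation": [0, 0, 0], "turn": [0, 0, 0], "jaw": 100}, {"translation": [0, 0, 0], "turn": [0, 0, 0], "jaw": 100}]'

```text
t: 8.85
ee_pos: [0.5165, 0.0123, 0.2045]
eef_rot: [-0.0, 0.997, 0.071, -0.001]
ft_force: [-0.3, -0.7, -0.3]
gripper_width: 0.0855
```

```bash
python3 - <<'E'
from cell import r
from h import *
cur(r); c=shot(r,"wrist","w8"); cur(r)
E
```

```text
t 8.85 pos [0.5165 0.0123 0.2045] x-ax [ 0.99   0.142 -0.001] z-ax [-0.001 -0.    -1.   ] F [-0.3 -0.7 -0.3] w 0.0855 j [-0.17  0.69  0.15  1.76 -0.15  0.71 -1.37]
t 8.9 pos [0.5165 0.0123 0.2047] x-ax [ 0.99   0.142 -0.001] z-ax [-0.001 -0.    -1.   ] F [-0.4 -0.3  0. ] w 0.0854 j [-0.17  0.69  0.15  1.76 -0.15  0.71 -1.37]
```

View pics/w8.png

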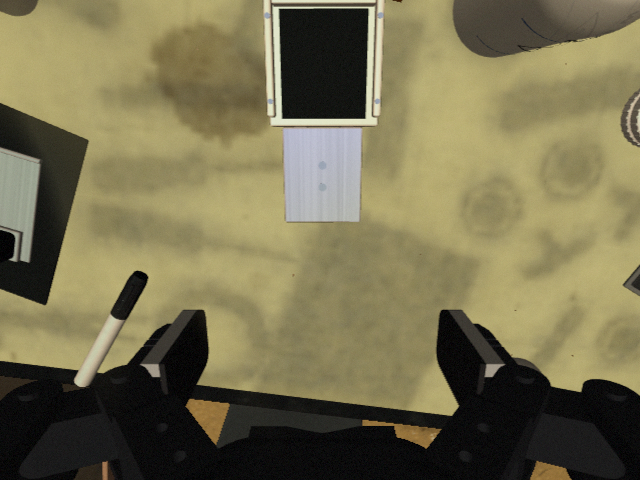

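The lid lies on the near bed at (322,174), with its far edge at the step (row 126).

```bash
python3 - <<'E'
from h import *
c=load("pics/w8.npz")
hsv=cv2.cvtColor(c["pixels"],cv2.COLOR_BGR2HSV); print(hsv[180,300],hsv[122,300],hsv[180,380])
S=plane(c,[(270.5,124.8),(379,124.8)],.036)*1000; print(S.mean(0).round(1),np.linalg.norm(S[0]-S[1]))
cx,cy,a,b,an=quadw(c,(hsv[...,0]>90)&(hsv[...,2]>130)&(hsv[...,1]<80),.038,"lid",(275,128,370,230))
o=np.array([591.8,21.9]); t=np.deg2rad(8.2); u=np.array([np.cos(t),np.sin(t)]); v=np.array([-u[1],u[0]])
d=np.array([cx,cy])-o; print("lid in cradle",d@u,d@v)
# lifter, mat rough from top
c=load("pics/top0.npz")
print(plane(c,[(200.5,313)],.06))
E
```

```text
[115  17 192] [ 33  30 229] [ 25  94 165]
[592.   21.1  36. ] 78.48463631923035
lid bbox (283, 128, 78, 93) c 556.1 17.9 size 67.7 56.1 ang 8.6
lid in cradle -35.918991422913614 1.1721420021585567
[[0.47226598 0.28203193 0.06      ]]
```

The lid sits right: x about -36 mm, y about +1 mm. Now to the lifter for a look.

```bash
python3 - <<'E'
from h import *
from cell import r
p,q,s=cur(r)
plan((.5165,.0123,.2046),q,[((.46,.28,.2),down(-99.5))],[8])
E
```

```text
t 8.9 pos [0.5165 0.0123 0.2047] x-ax [ 0.99   0.142 -0.001] z-ax [-0.001 -0.    -1.   ] F [-0.4 -0.3  0. ] w 0.0854 j [-0.17  0.69  0.15  1.76 -0.15  0.71 -1.37]
T [-0.002, -0.034, 0.001] R [0.0, 0.0, 0.039]
T [-0.004, -0.034, 0.001] R [0.0, 0.0, 0.039]
T [-0.005, -0.034, 0.0] R [0.0, 0.0, 0.038]
T [-0.006, -0.034, 0.001] R [0.0, 0.0, 0.039]
T [-0.007, -0.033, 0.0] R [0.0, 0.0, 0.038]
T [-0.009, -0.033, 0.001] R [0.0, 0.0, 0.039]
T [-0.01, -0.033, 0.0] R [0.0, 0.0, 0.038]
T [-0.011, -0.032, 0.001] R [0.0, 0.001, 0.039]
end [0.4603 0.2799 0.1996] n 8
```

send_rows --steps '[{"translation": [-0.002, -0.034, 0.001], "turn": [0, 0, 0.039], "jaw": 100}, {"translation": [-0.004, -0.034, 0.001], "turn": [0, 0, 0.039], "jaw": 100}, {"translation": [-0.005, -0.034, 0], "turn": [0, 0, 0.038], "jaw": 100}, {"translation": [-0.006, -0.034, 0.001], "turn": [0, 0, 0.039], "jaw": 100}, {"translation": [-0.007, -0.033, 0], "turn": [0, 0, 0.038], "jaw": 100}, {"translation": [-0.009, -0.033, 0.001], "turn": [0, 0, 0.039], "jaw": 100}, {"translation": [-0.01, -0.033, 0], "turn": [0, 0, 0.038], "jaw": 100}, {"translation": [-0.011, -0.032, 0.001], "turn": [0, 0, 0.039], "jaw": 100}]'

```text
t: 9.7
ee_pos: [0.4598, 0.2813, 0.2]
eef_rot: [0.0, 0.996, -0.084, -0.0]
ft_force: [0.5, 0.1, 0.5]
gripper_width: 0.0854
```

```bash
python3 - <<'E'
from cell import r
from h import *
for i in range(3): shot(r,"wrist","w9")
cur(r); c=shot(r,"wrist","w9"); cur(r)
E
```

```text
t 9.85 pos [0.4594 0.2816 0.1996] x-ax [ 0.987 -0.162 -0.001] z-ax [-0.001 -0.    -1.   ] F [ 0.1 -0.8 -0.3] w 0.0852 j [-0.78  0.74  0.32  1.69 -0.31  0.76 -2.04]
t 9.9 pos [0.4601 0.28   0.1999] x-ax [ 0.986 -0.164 -0.   ] z-ax [-0.    -0.001 -1.   ] F [0.  0.1 0.5] w 0.0856 j [-0.77  0.74  0.32  1.69 -0.31  0.76 -2.04]
```

View pics/w9.png

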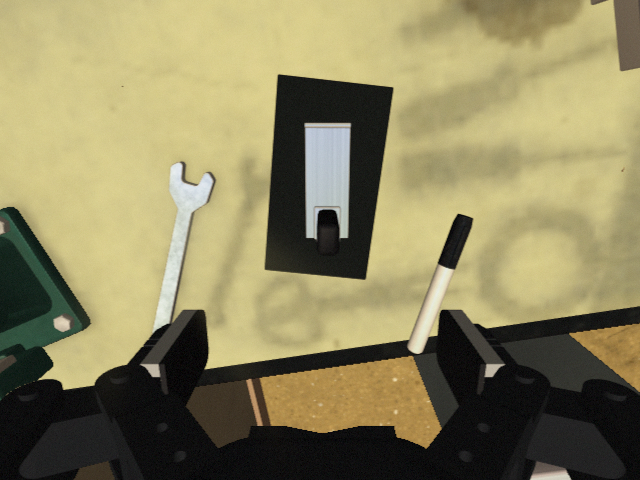

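The lifter's blade runs from (328,124) at the tip to row 241. The handle is at (328,230), on the black mat centred near (330,177). The marker is at (440,285).

```bash
cat > lift.py <<'E'
from h import *
import sys
def lifter(c,win,winm=None,mz=.003):
    hsv=cv2.cvtColor(c["pixels"],cv2.COLOR_BGR2HSV); H,S,V=[hsv[...,i].astype(int) for i in range(3)]
    b=quadw(c,(S<60)&(V>130),mz+.0025,"blade",win)
    if winm: quadw(c,(V<75)|((S<60)&(V>100)),mz,"mat",winm)
    return b
E
python3 - <<'E'
from lift import *
c=load("pics/w9.npz"); hsv=cv2.cvtColor(c["pixels"],cv2.COLOR_BGR2HSV); print(hsv[150,328],hsv[100,328],hsv[230,328],hsv[100,420])
lifter(c,(295,110,360,250),(255,65,400,290))
crop(c,290,105,80,160,"w9c",3.7)
p=plane(c,[(328,124),(341,210)],.005);print(p)
E
```

```text
[106  27 202] [38 38 27] [11 44 46] [ 25  90 178]
blade bbox (305, 123, 46, 116) c 489.4 272.6 size 35.7 93.8 ang 80.3
mat bbox (265, 75, 128, 204) c 488.5 274.7 size 89.1 159.3 ang 74.6
[[0.53467765 0.26430688 0.005     ]
 [0.46507425 0.26444089 0.005     ]]
```

View pics/w9c.png

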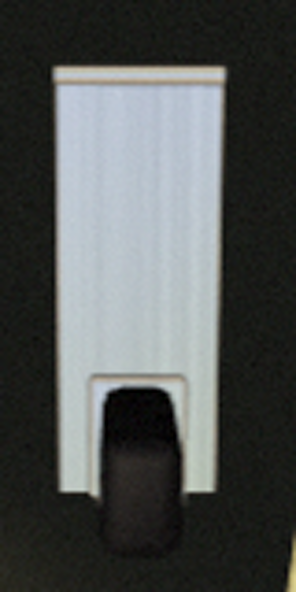

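```bash
python3 - <<'E'
from lift import *
from cell import r
c=load("pics/w9.npz"); print(plane(c,[(327.8,241.5)],.063))
p,q,s=cur(r)
plan((.4601,.28,.1999),q,[((.4564,.2782,.085),down(-99.7))],[7])
E
```

```text
[[0.45609389 0.27795185 0.063     ]]
t 9.9 pos [0.4601 0.28   0.1999] x-ax [ 0.986 -0.164 -0.   ] z-ax [-0.    -0.001 -1.   ] F [0.  0.1 0.5] w 0.0856 j [-0.77  0.74  0.32  1.69 -0.31  0.76 -2.04]
T [-0.0, 0.0, 0.016] R [0.0, 0.0, 0.001]
T [-0.001, 0.0, 0.016] R [0.0, 0.0, 0.001]
T [-0.0, 0.0, 0.017] R [0.0, 0.0, 0.0]
T [-0.001, 0.001, 0.016] R [0.0, 0.0, 0.001]
T [-0.0, 0.0, 0.017] R [0.0, 0.0, 0.0]
T [-0.001, 0.001, 0.016] R [0.0, 0.0, 0.001]
T [-0.0, 0.0, 0.017] R [0.001, 0.0, 0.0]
end [0.4568 0.2785 0.0849] n 7
```

send_rows --steps '[{"translation": [0, 0, 0.02], "turn": [0, 0, 0.001], "jaw": 100}, {"translation": [-0.001, 0, 0.02], "turn": [0, 0, 0.001], "jaw": 100}, {"translation": [0, 0, 0.02], "turn": [0, 0, 0.001], "jaw": 100}, {"translation": [-0.001, 0.001, 0.02], "turn": [0, 0, 0.001], "jaw": 100}, {"translation": [0, 0, 0.02], "turn": [0, 0, 0], "jaw": 100}, {"translation": [-0.001, 0.001, 0.015], "turn": [0, 0, 0], "jaw": 100}, {"translation": [0, 0, 0.015], "turn": [0, 0, 0], "jaw": 100}, {"translation": [0, 0, 0.01], "turn": [0, 0, 0], "jaw": 100}]'

```text
t: 10.7
ee_pos: [0.4573, 0.2771, 0.0595]
eef_rot: [0.0, 0.996, -0.086, -0.0]
ft_force: [-0.1, 0.0, 0.0]
gripper_width: 0.0856
```

```bash
python3 - <<'E'
from cell import r
from h import *
cur(r); c=shot(r,"wrist","w10"); cur(r)
E
```

```text
t 10.7 pos [0.4573 0.2771 0.0595] x-ax [ 0.985 -0.171 -0.   ] z-ax [-0.    -0.001 -1.   ] F [-0.1  0.   0. ] w 0.0856 j [-0.71  0.96  0.19  1.8  -0.4   0.42 -1.97]
t 10.75 pos [0.4569 0.2771 0.0585] x-ax [ 0.985 -0.17  -0.001] z-ax [-0.001 -0.001 -1.   ] F [-1.5 -0.9 -2.5] w 0.0852 j [-0.71  0.96  0.19  1.8  -0.4   0.42 -1.97]
```

View pics/w10.png

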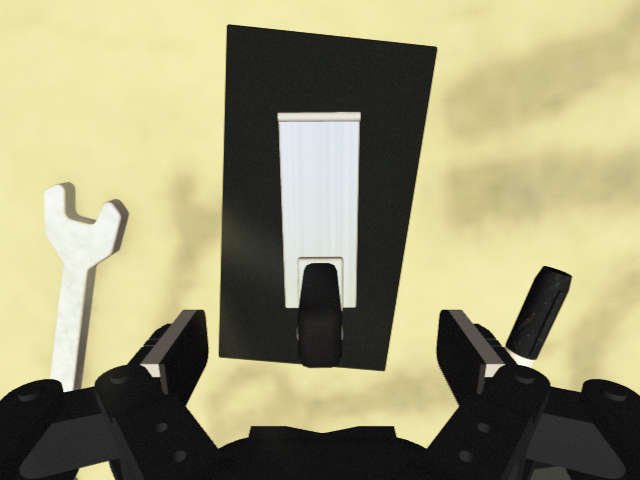

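The handle at (320,315) is centred between the open fingers. I'll go down and grip.

send_rows --steps '[{"translation": [0, 0, 0.007], "turn": [0, 0, 0], "jaw": 100}, {"translation": [0, 0, 0.007], "turn": [0, 0, 0], "jaw": 100}, {"translation": [0, 0, 0.005], "turn": [0, 0, 0], "jaw": 100}, {"translation": [0, 0, 0], "turn": [0, 0, 0], "jaw": 60}, {"translation": [0, 0, 0], "turn": [0, 0, 0], "jaw": 30}, {"translation": [0, 0, 0], "turn": [0, 0, 0], "jaw": 8}, {"translation": [0, 0, 0], "turn": [0, 0, 0], "jaw": 8}, {"translation": [0, 0, 0], "turn": [0, 0, 0], "jaw": 8}]' --force 90

```text
t: 11.55
ee_pos: [0.4571, 0.2785, 0.0416]
eef_rot: [-0.0, 0.996, -0.085, 0.0]
ft_force: [-3.0, -0.9, 9.4]
gripper_width: 0.015
```

```bash
python3 - <<'E'
from cell import r
from lift import *
cur(r); c=shot(r,"wrist","w11"); cur(r)
E
```

```text
t 11.55 pos [0.4571 0.2785 0.0416] x-ax [ 0.986 -0.169  0.   ] z-ax [ 0.  0. -1.] F [-3.  -0.9  9.4] w 0.015 j [-0.7   0.99  0.18  1.81 -0.41  0.38 -1.96]
t 11.6 pos [0.457  0.2785 0.0417] x-ax [ 0.986 -0.169  0.   ] z-ax [ 0.  0. -1.] F [-0.3 -0.5  3.8] w 0.0151 j [-0.7   0.99  0.18  1.81 -0.41  0.38 -1.96]
```

View pics/w11.png

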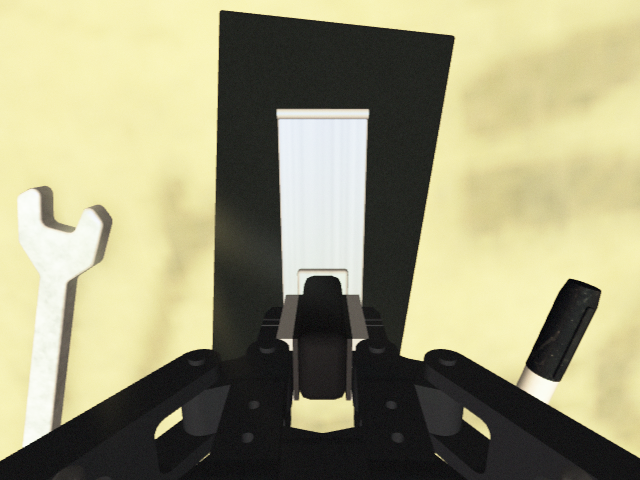

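The lifter is gripped, at an opening of 15 mm. I'll measure the tip relative to the TCP, then lift and carry.

```bash
python3 - <<'E'
from lift import *
from cell import r
c=load("pics/w11.npz"); t=plane(c,[(277,113),(368.5,113)],.005)
p,q,s=cur(r); print(t,np.linalg.norm(t[0]-t[1])); print("tip in tool",q.inv().apply(t.mean(0)-p))
u=np.array([np.cos(np.deg2rad(8.2)),np.sin(np.deg2rad(8.2))]); v=np.array([-u[1],u[0]]); o=np.array([.5918,.0219])
w=o-.172*u+.001*v; print(w)
plan((.457,.2785,.0415),q,[((.457,.2785,.14),q),((w[0],w[1],.14),down(-81.8))],[4,12])
E
```

```text
t 11.6 pos [0.457  0.2785 0.0417] x-ax [ 0.986 -0.169  0.   ] z-ax [ 0.  0. -1.] F [-0.3 -0.5  3.8] w 0.0151 j [-0.7   0.99  0.18  1.81 -0.41  0.38 -1.96]
[[0.5373077  0.28278117 0.005     ]
 [0.53115622 0.24702899 0.005     ]] 0.03627752369349658
tip in tool [0.07836548 0.00029725 0.03666679]
[ 0.42141586 -0.0016424 ]
T [0.0, -0.0, -0.025] R [0.0, 0.0, 0.0]
T [0.0, -0.0, -0.024] R [0.0, 0.0, 0.0]
T [0.0, -0.0, -0.025] R [0.0, 0.0, 0.0]
T [0.0, -0.0, -0.024] R [0.0, 0.0, 0.0]
T [0.001, 0.024, -0.0] R [-0.0, -0.0, -0.026]
T [0.0, 0.023, -0.0] R [-0.0, -0.0, -0.026]
T [-0.0, 0.024, -0.0] R [-0.0, -0.0, -0.026]
T [-0.001, 0.023, -0.0] R [-0.0, -0.0, -0.026]
T [-0.001, 0.024, -0.0] R [-0.0, -0.0, -0.026]
T [-0.002, 0.023, -0.0] R [-0.0, -0.0, -0.026]
T [-0.003, 0.023, -0.0] R [-0.0, -0.0, -0.026]
T [-0.003, 0.023, -0.0] R [-0.0, -0.0, -0.026]
T [-0.004, 0.023, -0.0] R [-0.0, -0.0, -0.026]
T [-0.004, 0.023, -0.0] R [-0.0, -0.0, -0.026]
T [-0.005, 0.024, -0.0] R [-0.0, -0.0, -0.027]
T [-0.006, 0.023, -0.001] R [-0.0, -0.0, -0.026]
end [ 0.4213 -0.0018  0.1404] n 16
```

send_rows --steps '[{"translation": [0, 0, -0.025], "turn": [0, 0, 0], "jaw": 8}, {"translation": [0, 0, -0.024], "turn": [0, 0, 0], "jaw": 8}, {"translation": [0, 0, -0.025], "turn": [0, 0, 0], "jaw": 8}, {"translation": [0, 0, -0.024], "turn": [0, 0, 0], "jaw": 8}, {"translation": [0.001, 0.024, 0], "turn": [0, 0, -0.026], "jaw": 8}, {"translation": [0, 0.023, 0], "turn": [0, 0, -0.026], "jaw": 8}, {"translation": [0, 0.024, 0], "turn": [0, 0, -0.026], "jaw": 8}, {"translation": [-0.001, 0.023, 0], "turn": [0, 0, -0.026], "jaw": 8}]'

```text
t: 12.4
ee_pos: [0.4444, 0.1842, 0.1395]
eef_rot: [-0.0, 0.999, -0.032, 0.0]
ft_force: [0.3, 0.6, -1.8]
gripper_width: 0.0148
```

send_rows --steps '[{"translation": [-0.001, 0.024, 0], "turn": [0, 0, -0.026], "jaw": 8}, {"translation": [-0.002, 0.023, 0], "turn": [0, 0, -0.026], "jaw": 8}, {"translation": [-0.003, 0.023, 0], "turn": [0, 0, -0.026], "jaw": 8}, {"translation": [-0.003, 0.023, 0], "turn": [0, 0, -0.026], "jaw": 8}, {"translation": [-0.004, 0.023, 0], "turn": [0, 0, -0.026], "jaw": 8}, {"translation": [-0.004, 0.023, 0], "turn": [0, 0, -0.026], "jaw": 8}, {"translation": [-0.005, 0.024, 0], "turn": [0, 0, -0.027], "jaw": 8}, {"translation": [-0.006, 0.023, 0], "turn": [0, 0, -0.026], "jaw": 8}]'

```text
t: 13.2
ee_pos: [0.4211, -0.0029, 0.1394]
eef_rot: [-0.0, 0.997, 0.072, 0.0]
ft_force: [0.1, -0.4, -2.5]
gripper_width: 0.0152
```

```bash
python3 - <<'E'
from cell import r
from h import *
for i in range(3): shot(r,"wrist","w12")
cur(r); c=shot(r,"wrist","w12"); cur(r)
E
```

```text
t 13.35 pos [ 0.4212 -0.0029  0.1394] x-ax [ 0.99  0.14 -0.  ] z-ax [ 0. -0. -1.] F [ 0.1  0.3 -1.3] w 0.015 j [-0.1   0.71  0.05  2.15 -0.11  0.29 -1.38]
t 13.4 pos [ 0.4214 -0.0019  0.1394] x-ax [0.99  0.141 0.   ] z-ax [ 0.  0. -1.] F [ 0.1  0.5 -1.5] w 0.0151 j [-0.1   0.71  0.05  2.15 -0.11  0.29 -1.38]
```

View pics/w12.png

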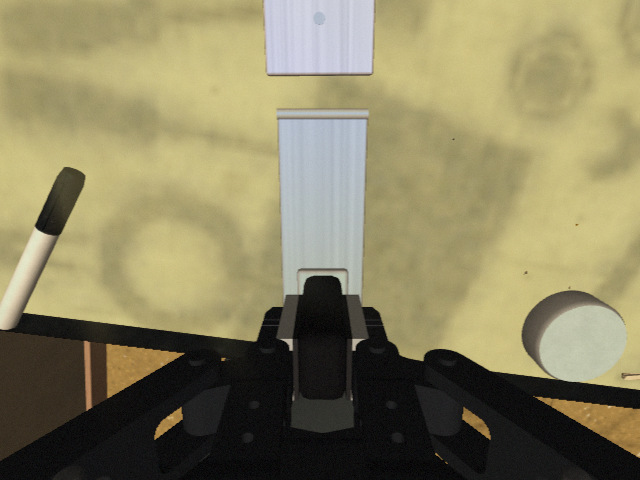

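The lifter blade (tip at row 110, columns 277–368) is in line with the lid (near edge at row 74, columns 265–374). Joint 6 gets low close in, so I'll check the reach at the low approach pose before going down.

```bash
python3 - <<'E'
from lift import *
from scipy.optimize import least_squares
D=[((.15,-.555,.248),.707,1.485,-.028),((.5117,-.2989,.2501),.75,1.42,.23),((.5148,-.3039,.0539),1.02,1.57,.15),((.4798,.0145,.1805),.68,1.91,.14),((.5541,.0147,.0849),.92,1.72,.11),((.5551,.0178,.0363),1.0,1.73,.09),((.5165,.0123,.2047),.69,1.76,.15),((.457,.2785,.0417),.99,1.81,.18),((.4214,-.0019,.1394),.71,2.15,.05)]
def f(x,p=None):
    a,b,h=x; o=[]
    for P,j2,j4,_ in D:
        r=np.hypot(P[0],P[1]); o+= [a*np.sin(j2)+b*np.sin(j2+j4)-r, h+a*np.cos(j2)+b*np.cos(j2+j4)-P[2]]
    return o
s=least_squares(f,[.4,.4,.2]); a,b,h=s.x; print(s.x,np.abs(s.fun).max())
def j6(r,z):
    d=np.hypot(r,z-h); c4=(d*d-a*a-b*b)/(2*a*b); j4=np.arccos(c4); j2=np.arctan2(r,z-h)-np.arctan2(b*np.sin(j4),a+b*np.cos(j4)); return j2,j4,np.pi-j2-j4
for r,z in [(.4214,.139),(.421,.061),(.436,.061),(.45,.061),(.457,.061),(.47,.1)]: print(r,z,np.round(j6(r,z),2))
c=load("pics/w12.npz"); L=plane(c,[(265.5,73),(374,73)],.038); T=plane(c,[(277,113),(368.5,113)],.1043)
u=np.array([np.cos(np.deg2rad(8.2)),np.sin(np.deg2rad(8.2))]); v=np.array([-u[1],u[0]]); o=np.array([.5918,.0219])
for n,A in(("lid near",L),("tip",T)): m=A.mean(0)[:2]-o; print(n,(m@u*1000).round(1),(m@v*1000).round(1),np.linalg.norm(A[0]-A[1]))
E
```

```text
[0.52186316 0.29001428 0.02454812] 0.007274133425540591
0.4214 0.139 [0.72 2.15 0.27]
0.421 0.061 [0.9  2.2  0.05]
0.436 0.061 [0.9  2.15 0.1 ]
0.45 0.061 [0.9  2.1  0.14]
0.457 0.061 [0.9  2.08 0.16]
0.47 0.1 [0.83 2.01 0.3 ]
lid near -70.7 0.7 0.05854118254237294
tip -94.1 -0.7 0.03593734070544245
```

send_rows --steps '[{"translation": [0.007, -0.001, 0.002], "turn": [0, 0, 0], "jaw": 8}, {"translation": [0.008, 0, 0.012], "turn": [0, 0, 0], "jaw": 8}, {"translation": [0, 0, 0.014], "turn": [0, 0, 0], "jaw": 8}, {"translation": [0, 0, 0.014], "turn": [0, 0, 0], "jaw": 8}, {"translation": [0, 0, 0.014], "turn": [0, 0, 0], "jaw": 8}, {"translation": [0, 0, 0.012], "turn": [0, 0, 0], "jaw": 8}, {"translation": [0, 0, 0.008], "turn": [0, 0, 0], "jaw": 8}, {"translation": [0, 0, 0], "turn": [0, 0, 0], "jaw": 8}]'

```text
t: 14.2
ee_pos: [0.436, 0.0019, 0.0625]
eef_rot: [-0.0, 0.997, 0.072, -0.001]
ft_force: [-0.2, 0.3, -2.0]
gripper_width: 0.0153
```

```bash
python3 - <<'E'
from cell import r
from h import *
cur(r); c=shot(r,"wrist","w13"); cur(r); s=shot(r,"side","s13"); crop(s,290,190,120,90,"s13c",6)
E
```

```text
t 14.2 pos [0.436  0.0019 0.0625] x-ax [ 0.99   0.143 -0.001] z-ax [-0.001  0.    -1.   ] F [-0.2  0.3 -2. ] w 0.0153 j [-0.09  0.89  0.02  2.15 -0.12  0.11 -1.38]
t 14.25 pos [0.4361 0.0017 0.0631] x-ax [ 0.99   0.143 -0.   ] z-ax [-0.001  0.    -1.   ] F [-0.5 -0.7 -1.5] w 0.0152 j [-0.09  0.88  0.02  2.15 -0.12  0.11 -1.38]
```

View pics/w13.png

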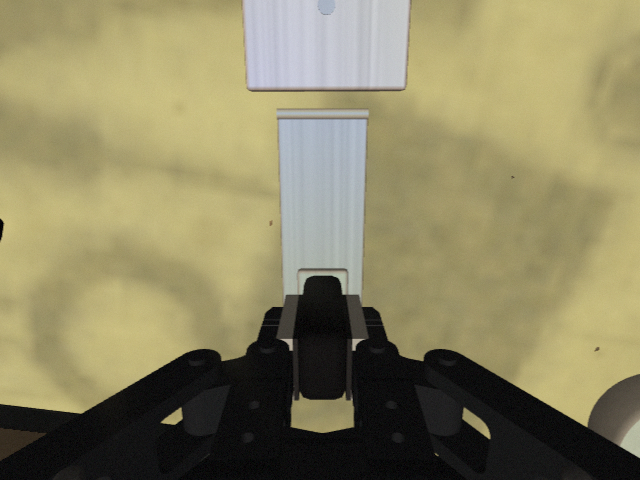

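View pics/s13c.png

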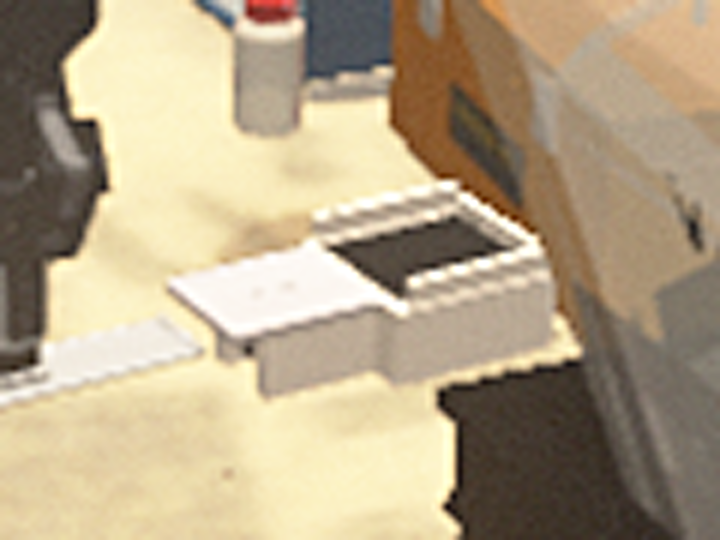

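The wrist view shows the blade tip (row 110) just short of the lid's near edge (row 90). The side crop shows the blade tip below the lid plate. I'll slide it in 18 mm.

send_rows --steps '[{"translation": [0.004, 0, 0], "turn": [0, 0, 0], "jaw": 8}, {"translation": [0.004, 0, 0], "turn": [0, 0, 0], "jaw": 8}, {"translation": [0.004, 0, 0], "turn": [0, 0, 0], "jaw": 8}, {"translation": [0.004, 0, 0], "turn": [0, 0, 0], "jaw": 8}, {"translation": [0.002, 0, 0], "turn": [0, 0, 0], "jaw": 8}, {"translation": [0, 0, 0], "turn": [0, 0, 0], "jaw": 8}, {"translation": [0, 0, 0], "turn": [0, 0, 0], "jaw": 8}, {"translation": [0, 0, 0], "turn": [0, 0, 0], "jaw": 8}]'

```text
t: 15.1
ee_pos: [0.4537, 0.0038, 0.0633]
eef_rot: [-0.0, 0.997, 0.071, -0.0]
ft_force: [-0.4, 0.0, -1.6]
gripper_width: 0.0148
```

```bash
python3 - <<'E'
from cell import r
from h import *
c=shot(r,"wrist","w14"); p,q,_=cur(r)
u=np.array([np.cos(np.deg2rad(8.2)),np.sin(np.deg2rad(8.2))]); v=np.array([-u[1],u[0]]); o=np.array([.5918,.0219])
d=p[:2]-o; print("TCP cradle",d@u,d@v)
L=plane(c,[(245,0),(408,0)],.038)
E
```

```text
t 15.15 pos [0.4537 0.0038 0.0633] x-ax [ 0.99   0.142 -0.   ] z-ax [-0.  0. -1.] F [ 1.  -0.3 -0.8] w 0.0149 j [-0.09  0.89  0.03  2.09 -0.12  0.17 -1.39]
TCP cradle -0.1392616297186118 0.0018042041523207227
```

View pics/w14.png

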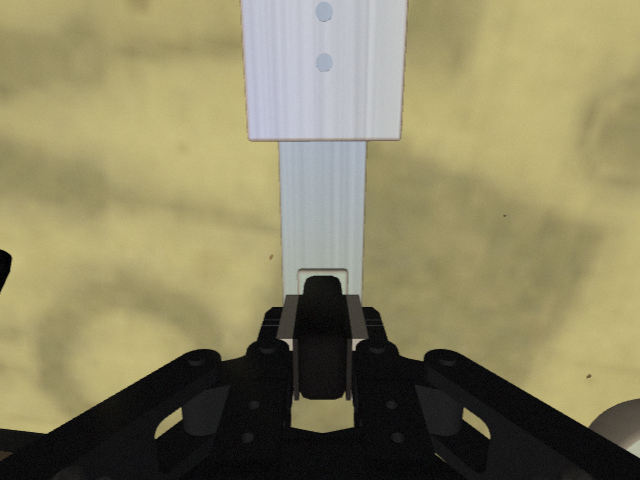

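The blade reaches about 10 mm under the lid (near edge at row 140). I'll work out the tipping arc.

```bash
cat > arc.py <<'E'
import numpy as np
def C(th,d):
    t=np.deg2rad(th); s,c=np.sin(t),np.cos(t)
    if th<48: bx=-4*np.tan(t)
    else: bx=-6*s+(4-6*c)/s*c
    bx=min(bx,-1.5)
    return np.array([bx-d*c-2*s, 32+d*s-2*c])
def path(ths,ds,c0):
    p=np.array(c0,float)
    for th,d in zip(ths,ds):
        t=C(th,d); D=np.round(t-p).astype(int); p=p+D; print(th,d,"C",t.round(1),"fwd,up mm",D,p)
E
python3 - <<'E'
from arc import *
ths=[0,5,10,15,20,25,30,35,40,45,50,55,60,65,70,75,80,85,90,95,100,105,110,113,116]
ds=[59]*14+[59.3,59.6,60,60.3,60.6,61,61.5,62,63,63.5,64]
path(ths,ds,(-60.3,26.6))
E
```

```text
0 59 C [-60.5  30. ] fwd,up mm [0 3] [-60.3  29.6]
5 59 C [-60.4  35.1] fwd,up mm [0 6] [-60.3  35.6]
10 59 C [-60.   40.3] fwd,up mm [0 5] [-60.3  40.6]
15 59 C [-59.   45.3] fwd,up mm [1 5] [-59.3  45.6]
20 59 C [-57.6  50.3] fwd,up mm [2 5] [-57.3  50.6]
25 59 C [-56.2  55.1] fwd,up mm [1 5] [-56.3  55.6]
30 59 C [-54.4  59.8] fwd,up mm [2 4] [-54.3  59.6]
35 59 C [-52.3  64.2] fwd,up mm [2 5] [-52.3  64.6]
40 59 C [-49.8  68.4] fwd,up mm [2 4] [-50.3  68.6]
45 59 C [-47.1  72.3] fwd,up mm [3 4] [-47.3  72.6]
50 59 C [-43.9  75.9] fwd,up mm [3 3] [-44.3  75.6]
55 59 C [-40.   79.2] fwd,up mm [4 4] [-40.3  79.6]
60 59 C [-35.9  82.1] fwd,up mm [4 2] [-36.3  81.6]
65 59 C [-31.5  84.6] fwd,up mm [5 3] [-31.3  84.6]
70 59.3 C [-27.1  87. ] fwd,up mm [4 2] [-27.3  86.6]
75 59.6 C [-22.5  89.1] fwd,up mm [5 2] [-22.3  88.6]
80 60 C [-17.8  90.7] fwd,up mm [5 2] [-17.3  90.6]
85 60.3 C [-12.9  91.9] fwd,up mm [4 1] [-13.3  91.6]
90 60.6 C [-8.  92.6] fwd,up mm [5 1] [-8.3 92.6]
95 61 C [-3.  92.9] fwd,up mm [5 0] [-3.3 92.6]
100 61.5 C [ 1.9 92.9] fwd,up mm [5 0] [ 1.7 92.6]
105 62 C [ 6.8 92.4] fwd,up mm [5 0] [ 6.7 92.6]
110 63 C [11.8 91.9] fwd,up mm [ 5 -1] [11.7 91.6]
113 63.5 C [14.8 91.2] fwd,up mm [3 0] [14.7 91.6]
116 64 C [17.6 90.4] fwd,up mm [ 3 -1] [17.7 90.6]
```

send_rows --steps '[{"translation": [0, 0, -0.003], "turn": [0, 0, 0], "jaw": 8}, {"translation": [0, 0, -0.006], "turn": [0, 0, 0], "jaw": 8}, {"translation": [0, 0, -0.005], "turn": [0, 0, 0], "jaw": 8}, {"translation": [0.001, 0, -0.005], "turn": [0, 0, 0], "jaw": 8}, {"translation": [0.002, 0, -0.005], "turn": [0, 0, 0], "jaw": 8}, {"translation": [0.001, 0, -0.005], "turn": [0, 0, 0], "jaw": 8}, {"translation": [0.002, 0, -0.004], "turn": [0, 0, 0], "jaw": 8}, {"translation": [0, 0, 0], "turn": [0, 0, 0], "jaw": 8}]'

```text
t: 15.95
ee_pos: [0.4601, 0.0047, 0.0968]
eef_rot: [-0.0, 0.997, 0.071, 0.0]
ft_force: [0.1, 0.3, -1.8]
gripper_width: 0.015
```

```bash
python3 - <<'E'
from cell import r
from h import *
c=shot(r,"wrist","w15"); p,q,_=cur(r);s=shot(r,"side","s15"); crop(s,290,190,120,90,"s15c",5)
u=np.array([np.cos(np.deg2rad(8.2)),np.sin(np.deg2rad(8.2))]); v=np.array([-u[1],u[0]]); o=np.array([.5918,.0219])
d=p[:2]-o; print("TCP cradle",d@u,d@v)
E
```

```text
t 16.0 pos [0.4599 0.0047 0.0965] x-ax [0.99  0.142 0.   ] z-ax [ 0.  0. -1.] F [-0.5 -0.  -3.6] w 0.0154 j [-0.1   0.82  0.04  2.05 -0.12  0.27 -1.39]
TCP cradle -0.1329911822328699 0.001813393235382197
```

View pics/w15.png

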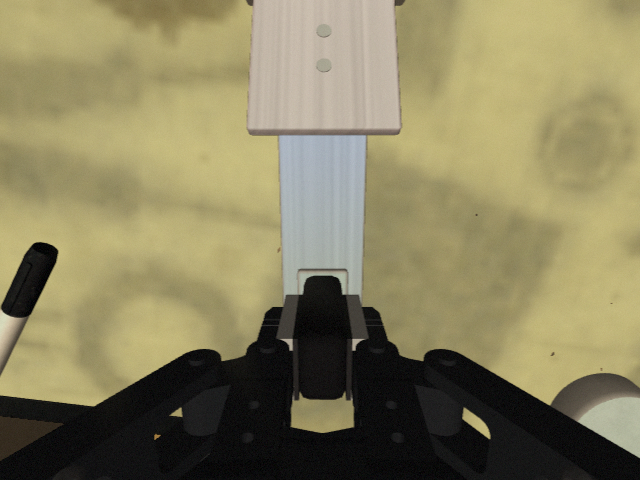

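View pics/s15c.png

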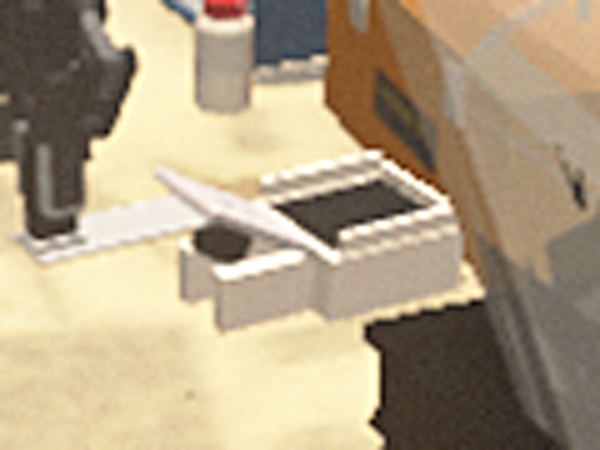

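The side crop shows the lid slanted at about 30°, its far edge at the step and the blade under its near part. I'll continue along the arc.

send_rows --steps '[{"translation": [0.002, 0, -0.005], "turn": [0, 0, 0], "jaw": 8}, {"translation": [0.002, 0, -0.004], "turn": [0, 0, 0], "jaw": 8}, {"translation": [0.003, 0, -0.004], "turn": [0, 0, 0], "jaw": 8}, {"translation": [0.003, 0, -0.003], "turn": [0, 0, 0], "jaw": 8}, {"translation": [0.004, 0, -0.004], "turn": [0, 0, 0], "jaw": 8}, {"translation": [0.004, 0, -0.002], "turn": [0, 0, 0], "jaw": 8}, {"translation": [0.005, 0, -0.003], "turn": [0, 0, 0], "jaw": 8}, {"translation": [0, 0, 0], "turn": [0, 0, 0], "jaw": 8}]'

```text
t: 16.85
ee_pos: [0.4832, 0.0081, 0.1216]
eef_rot: [-0.0, 0.997, 0.071, 0.0]
ft_force: [0.6, 0.2, -1.5]
gripper_width: 0.0148
```

```bash
python3 - <<'E'
from cell import r
from h import *
c=shot(r,"wrist","w16"); p,q,_=cur(r);s=shot(r,"side","s16"); crop(s,290,170,120,90,"s16c",5)
u=np.array([np.cos(np.deg2rad(8.2)),np.sin(np.deg2rad(8.2))]); v=np.array([-u[1],u[0]]); o=np.array([.5918,.0219])
d=p[:2]-o; print("TCP cradle",d@u,d@v)
E
```

```text
t 16.9 pos [0.4827 0.008  0.1214] x-ax [0.99  0.142 0.   ] z-ax [ 0.  0. -1.] F [-0.7  0.6 -1.6] w 0.015 j [-0.12  0.79  0.06  1.96 -0.11  0.4  -1.4 ]
TCP cradle -0.109924844033114 0.0018101058654505491
```

View pics/s16c.png

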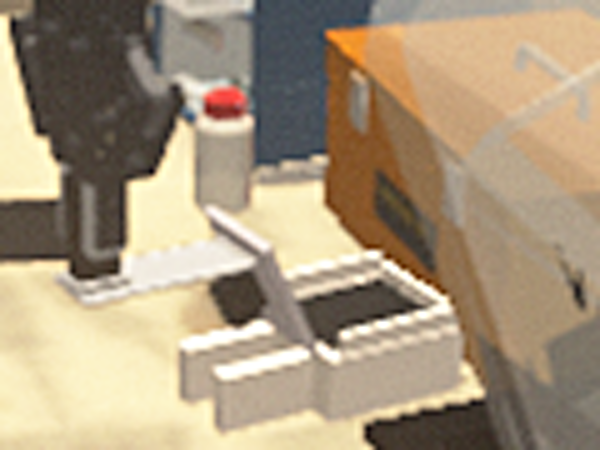

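View pics/w16.png

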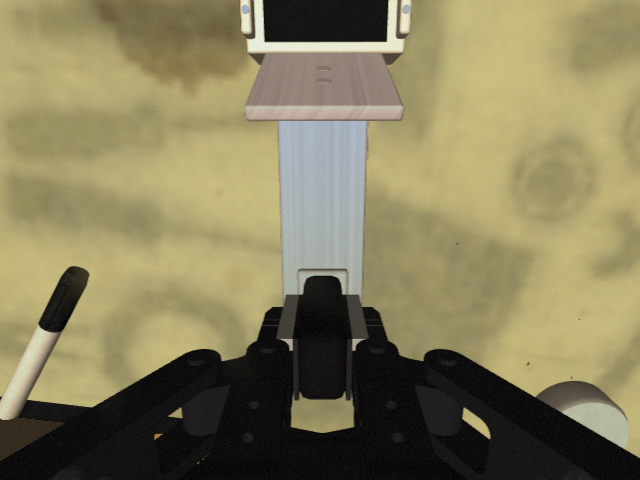

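The lid stands at about 62°, still square, with the knob clear below the blade. I'll go on through vertical.

send_rows --steps '[{"translation": [0.004, 0, -0.002], "turn": [0, 0, 0], "jaw": 8}, {"translation": [0.005, 0, -0.002], "turn": [0, 0, 0], "jaw": 8}, {"translation": [0.005, 0, -0.002], "turn": [0, 0, 0], "jaw": 8}, {"translation": [0.004, 0, -0.001], "turn": [0, 0, 0], "jaw": 8}, {"translation": [0.005, 0, -0.001], "turn": [0, 0, 0], "jaw": 8}, {"translation": [0.004, 0, -0.001], "turn": [0, 0, 0], "jaw": 8}, {"translation": [0, 0, 0], "turn": [0, 0, 0], "jaw": 8}, {"translation": [0, 0, 0], "turn": [0, 0, 0], "jaw": 8}]'

```text
t: 17.75
ee_pos: [0.5092, 0.0118, 0.1303]
eef_rot: [-0.0, 0.997, 0.071, -0.0]
ft_force: [-0.9, 0.4, -1.2]
gripper_width: 0.0151
```

```bash
python3 - <<'E'
from cell import r
from h import *
c=shot(r,"wrist","w17"); p,q,_=cur(r);s=shot(r,"side","s17"); crop(s,290,170,120,90,"s17c",5)
u=np.array([np.cos(np.deg2rad(8.2)),np.sin(np.deg2rad(8.2))]); v=np.array([-u[1],u[0]]); o=np.array([.5918,.0219])
d=p[:2]-o; print("TCP cradle",d@u,d@v)
E
```

```text
t 17.8 pos [0.5091 0.0118 0.1303] x-ax [ 0.99   0.142 -0.   ] z-ax [-0.  0. -1.] F [ 0.5  0.8 -0.7] w 0.0151 j [-0.13  0.8   0.07  1.86 -0.11  0.49 -1.4 ]
TCP cradle -0.08334044623087664 0.0017692200582096551
```

View pics/s17c.png

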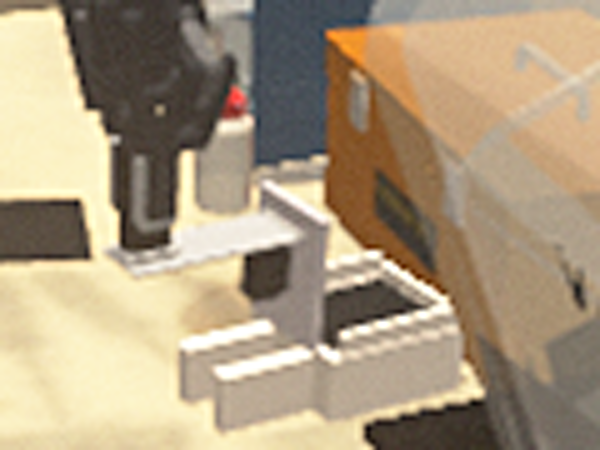

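View pics/w17.png

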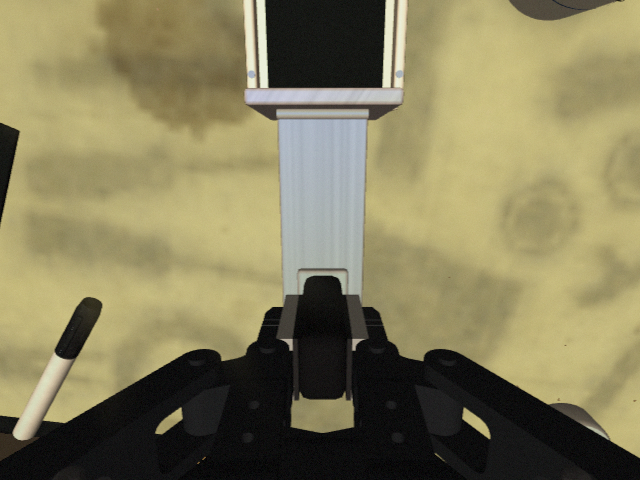

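The lid is now vertical (side crop) with the blade above the knob. I'll push it past the tipping point, then draw back.

send_rows --steps '[{"translation": [0.005, 0, 0], "turn": [0, 0, 0], "jaw": 8}, {"translation": [0.005, 0, 0], "turn": [0, 0, 0], "jaw": 8}, {"translation": [0.005, 0, 0], "turn": [0, 0, 0], "jaw": 8}, {"translation": [0.005, 0, 0], "turn": [0, 0, 0], "jaw": 8}, {"translation": [0.003, 0, 0], "turn": [0, 0, 0], "jaw": 8}, {"translation": [0, 0, 0], "turn": [0, 0, 0], "jaw": 8}, {"translation": [0, 0, 0], "turn": [0, 0, 0], "jaw": 8}, {"translation": [0, 0, 0], "turn": [0, 0, 0], "jaw": 8}]'

```text
t: 18.65
ee_pos: [0.5319, 0.0151, 0.1304]
eef_rot: [-0.0, 0.997, 0.071, -0.0]
ft_force: [-0.3, 0.1, 1.2]
gripper_width: 0.015
```

```bash
python3 - <<'E'
from cell import r
from h import *
c=shot(r,"wrist","w18"); p,q,_=cur(r);s=shot(r,"side","s18"); crop(s,290,170,120,90,"s18c",5)
E
```

```text
t 18.7 pos [0.5319 0.015  0.1304] x-ax [ 0.99   0.142 -0.   ] z-ax [-0.  0. -1.] F [ 0.1 -0.2  0.9] w 0.0154 j [-0.13  0.82  0.08  1.78 -0.11  0.55 -1.41]
```

View pics/s18c.png

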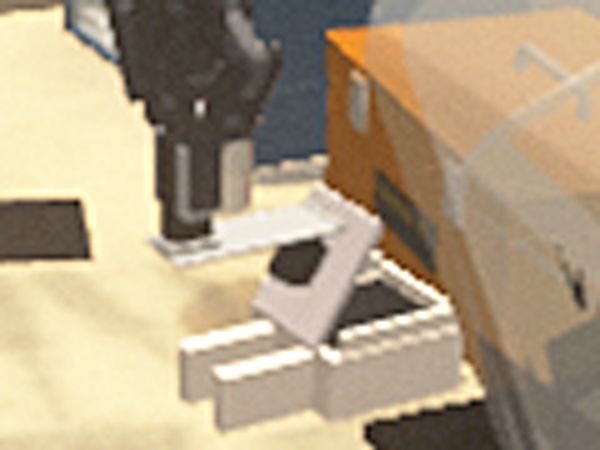

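View pics/w18.png

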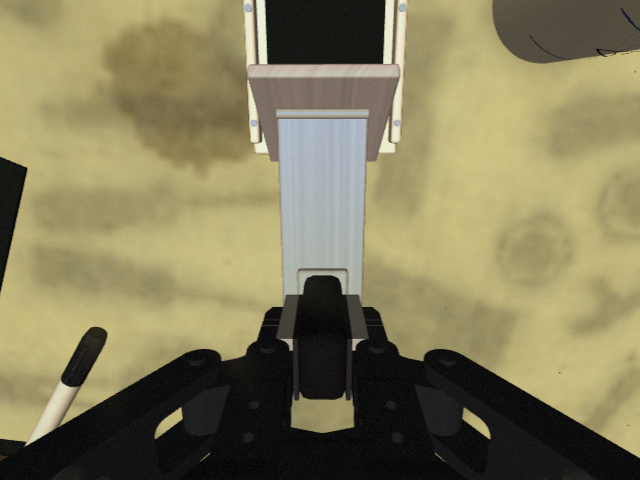

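The lid leans at about 115° and doesn't fall on. The tool feels about 2 N upward, so the knob's upper edge is probably caught under the blade. I'll raise the blade gently with a small push forward.

send_rows --steps '[{"translation": [0, 0, -0.003], "turn": [0, 0, 0], "jaw": 8}, {"translation": [0.001, 0, -0.003], "turn": [0, 0, 0], "jaw": 8}, {"translation": [0.001, 0, -0.002], "turn": [0, 0, 0], "jaw": 8}, {"translation": [0, 0, 0], "turn": [0, 0, 0], "jaw": 8}, {"translation": [0, 0, 0], "turn": [0, 0, 0], "jaw": 8}, {"translation": [0, 0, 0], "turn": [0, 0, 0], "jaw": 8}, {"translation": [0, 0, 0], "turn": [0, 0, 0], "jaw": 8}, {"translation": [0, 0, 0], "turn": [0, 0, 0], "jaw": 8}]'

```text
t: 19.55
ee_pos: [0.534, 0.0153, 0.1383]
eef_rot: [-0.0, 0.997, 0.071, -0.0]
ft_force: [0.1, -0.6, -2.1]
gripper_width: 0.015
```

```bash
python3 - <<'E'
from cell import r
from h import *
c=shot(r,"wrist","w19"); p,q,_=cur(r);s=shot(r,"side","s19"); crop(s,290,170,120,90,"s19c",5)
E
```

```text
t 19.6 pos [0.534  0.0154 0.1383] x-ax [ 0.99   0.142 -0.   ] z-ax [-0.  0. -1.] F [ 0.5  0.4 -1.4] w 0.0153 j [-0.13  0.81  0.08  1.76 -0.11  0.57 -1.41]
```

View pics/s19c.png

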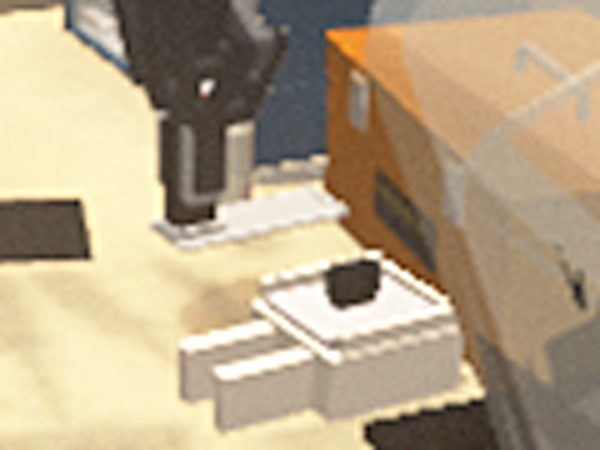

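View pics/w19.png

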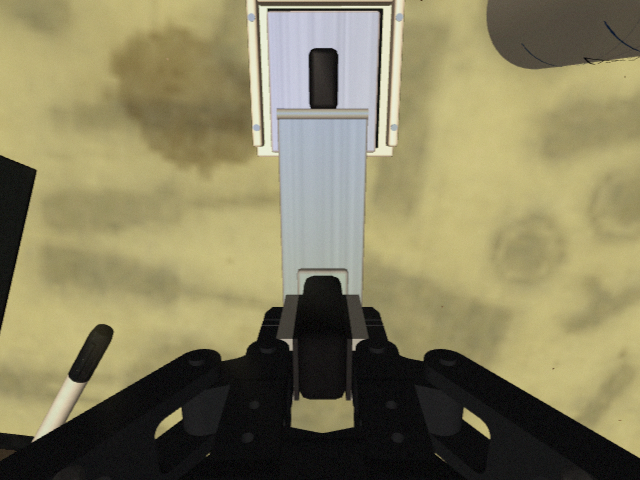

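The lid now lies knob up on the far bed, with the knob at (323,78). Next I'll return the lifter to its mat.

```bash
python3 - <<'E'
from h import *
from cell import r
p,q,s=cur(r)
plan((.534,.0154,.1383),q,[((.49,.05,.15),q),((.457,.2785,.13),down(-99.7)),((.457,.2785,.06),down(-99.7))],[2,10,4])
E
```

```text
t 19.65 pos [0.534  0.0154 0.1383] x-ax [ 0.99   0.142 -0.   ] z-ax [-0.  0. -1.] F [-0.6 -0.4 -1.6] w 0.0146 j [-0.13  0.81  0.08  1.76 -0.11  0.57 -1.41]
T [-0.019, -0.02, -0.006] R [0.0, 0.0, 0.0]
T [-0.02, -0.021, -0.006] R [0.0, 0.0, 0.0]
T [0.0, -0.023, 0.002] R [-0.0, 0.0, 0.031]
T [-0.001, -0.023, 0.002] R [-0.0, 0.0, 0.031]
T [-0.001, -0.023, 0.002] R [-0.0, 0.0, 0.031]
T [-0.002, -0.023, 0.002] R [-0.0, 0.0, 0.031]
T [-0.003, -0.023, 0.002] R [-0.0, 0.0, 0.031]
T [-0.004, -0.023, 0.002] R [-0.0, 0.0, 0.031]
T [-0.004, -0.023, 0.002] R [-0.0, 0.0, 0.032]
T [-0.005, -0.022, 0.002] R [-0.0, 0.0, 0.031]
T [-0.006, -0.022, 0.002] R [-0.0, 0.0, 0.032]
T [-0.006, -0.022, 0.002] R [-0.0, 0.0, 0.031]
T [0.0, -0.0, 0.018] R [-0.0, 0.0, 0.0]
T [0.0, -0.0, 0.017] R [-0.0, 0.0, 0.0]
T [0.0, -0.0, 0.018] R [-0.0, 0.0, 0.0]
T [0.0, -0.0, 0.017] R [-0.0, 0.0, 0.0]
end [0.4567 0.2783 0.0603] n 16
```

send_rows --steps '[{"translation": [-0.019, -0.02, -0.006], "turn": [0, 0, 0], "jaw": 8}, {"translation": [-0.02, -0.021, -0.006], "turn": [0, 0, 0], "jaw": 8}, {"translation": [0, -0.023, 0.002], "turn": [0, 0, 0.031], "jaw": 8}, {"translation": [-0.001, -0.023, 0.002], "turn": [0, 0, 0.031], "jaw": 8}, {"translation": [-0.001, -0.023, 0.002], "turn": [0, 0, 0.031], "jaw": 8}, {"translation": [-0.002, -0.023, 0.002], "turn": [0, 0, 0.031], "jaw": 8}, {"translation": [-0.003, -0.023, 0.002], "turn": [0, 0, 0.031], "jaw": 8}, {"translation": [-0.004, -0.023, 0.002], "turn": [0, 0, 0.031], "jaw": 8}]'

```text
t: 20.45
ee_pos: [0.4694, 0.1886, 0.1383]
eef_rot: [-0.0, 1.0, -0.022, 0.0]
ft_force: [0.1, 0.0, -1.8]
gripper_width: 0.015
```

send_rows --steps '[{"translation": [-0.004, -0.023, 0.002], "turn": [0, 0, 0.032], "jaw": 8}, {"translation": [-0.005, -0.022, 0.002], "turn": [0, 0, 0.031], "jaw": 8}, {"translation": [-0.006, -0.022, 0.002], "turn": [0, 0, 0.032], "jaw": 8}, {"translation": [-0.006, -0.022, 0.002], "turn": [0, 0, 0.031], "jaw": 8}, {"translation": [0, 0, 0.018], "turn": [0, 0, 0], "jaw": 8}, {"translation": [0, 0, 0.017], "turn": [0, 0, 0], "jaw": 8}, {"translation": [0, 0, 0.018], "turn": [0, 0, 0], "jaw": 8}, {"translation": [0, 0, 0.012], "turn": [0, 0, 0], "jaw": 8}]'

```text
t: 21.25
ee_pos: [0.4564, 0.2781, 0.0643]
eef_rot: [0.0, 0.996, -0.084, -0.0]
ft_force: [0.7, 0.9, -0.6]
gripper_width: 0.0149
```

```bash
python3 - <<'E'
from cell import r
from h import *
cur(r); c=shot(r,"wrist","w20"); c=shot(r,"wrist","w20"); p,q,_=cur(r)
E
```

```text
t 21.25 pos [0.4564 0.2781 0.0643] x-ax [ 0.986 -0.168 -0.001] z-ax [-0.001 -0.    -1.   ] F [ 0.7  0.9 -0.6] w 0.0149 j [-0.71  0.95  0.19  1.8  -0.38  0.43 -1.99]
t 21.35 pos [0.4563 0.2779 0.0642] x-ax [ 0.986 -0.169 -0.001] z-ax [-0.002 -0.001 -1.   ] F [-0.5 -0.5 -1.3] w 0.0151 j [-0.71  0.95  0.19  1.8  -0.38  0.43 -1.99]
```

View pics/w20.png

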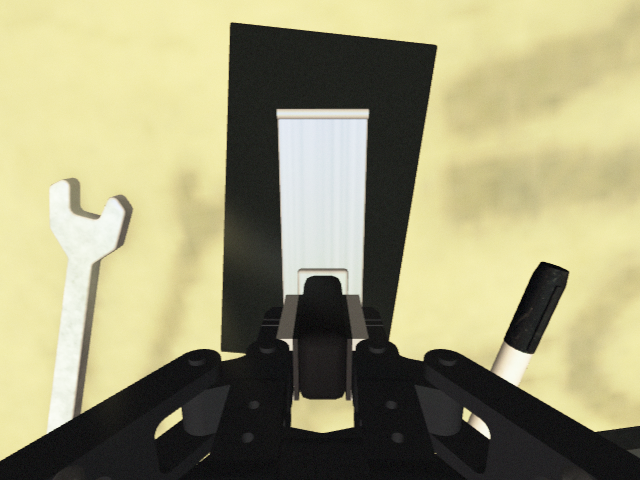

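The blade hangs over the mat as it did at the start. I'll lower it.

send_rows --steps '[{"translation": [0, 0, 0.006], "turn": [0, 0, 0], "jaw": 8}, {"translation": [0, 0, 0.006], "turn": [0, 0, 0], "jaw": 8}, {"translation": [0, 0, 0.005], "turn": [0, 0, 0], "jaw": 8}, {"translation": [0, 0, 0.003], "turn": [0, 0, 0], "jaw": 8}, {"translation": [0, 0, 0.002], "turn": [0, 0, 0], "jaw": 8}, {"translation": [0, 0, 0], "turn": [0, 0, 0], "jaw": 8}, {"translation": [0, 0, 0], "turn": [0, 0, 0], "jaw": 8}, {"translation": [0, 0, 0], "turn": [0, 0, 0], "jaw": 8}]'

```text
t: 22.15
ee_pos: [0.4567, 0.2783, 0.0435]
eef_rot: [-0.0, 0.996, -0.085, 0.0]
ft_force: [0.3, -0.1, -1.2]
gripper_width: 0.0147
```

```bash
python3 - <<'E'
from cell import r
from h import *
cur(r); r.read_camera("top"); cur(r)
E
```

```text
t 22.15 pos [0.4567 0.2783 0.0435] x-ax [ 0.986 -0.168  0.   ] z-ax [ 0.  0. -1.] F [ 0.3 -0.1 -1.2] w 0.0147 j [-0.7   0.98  0.17  1.81 -0.39  0.38 -1.98]
t 22.2 pos [0.4568 0.2783 0.0435] x-ax [ 0.986 -0.168  0.   ] z-ax [ 0.  0. -1.] F [ 0.2  0.5 -1.7] w 0.0151 j [-0.7   0.98  0.17  1.81 -0.39  0.38 -1.98]
```

send_rows --steps '[{"translation": [0, 0, 0.001], "turn": [0, 0, 0], "jaw": 8}, {"translation": [0, 0, 0.001], "turn": [0, 0, 0], "jaw": 8}, {"translation": [0, 0, 0], "turn": [0, 0, 0], "jaw": 8}, {"translation": [0, 0, 0], "turn": [0, 0, 0], "jaw": 30}, {"translation": [0, 0, 0], "turn": [0, 0, 0], "jaw": 60}, {"translation": [0, 0, 0], "turn": [0, 0, 0], "jaw": 80}, {"translation": [0, 0, 0], "turn": [0, 0, 0], "jaw": 80}, {"translation": [0, 0, 0], "turn": [0, 0, 0], "jaw": 80}]'

```text
t: 23.0
ee_pos: [0.4567, 0.2782, 0.0413]
eef_rot: [-0.0, 0.996, -0.085, -0.0]
ft_force: [0.6, 0.2, 0.1]
gripper_width: 0.0684
```

send_rows --steps '[{"translation": [0, 0, -0.01], "turn": [0, 0, 0], "jaw": 80}, {"translation": [0, 0, -0.02], "turn": [0, 0, 0], "jaw": 80}, {"translation": [0, 0, -0.03], "turn": [0, 0, 0], "jaw": 80}, {"translation": [0, 0, -0.04], "turn": [0, 0, 0], "jaw": 80}, {"translation": [0, 0, -0.03], "turn": [0, 0, 0], "jaw": 80}, {"translation": [0, 0, -0.02], "turn": [0, 0, 0], "jaw": 80}, {"translation": [0, 0, 0], "turn": [0, 0, 0], "jaw": 80}, {"translation": [0, 0, 0], "turn": [0, 0, 0], "jaw": 80}]'

```text
t: 23.8
ee_pos: [0.4565, 0.2783, 0.1917]
eef_rot: [-0.0, 0.996, -0.084, 0.0]
ft_force: [-1.2, -0.0, -1.0]
gripper_width: 0.0685
```

```bash
python3 - <<'E'
from cell import r
from lift import *
c=shot(r,"wrist","w21"); p,q,_=cur(r)
lifter(c,(295,100,370,260))
quadw(c,cv2.cvtColor(c["pixels"],cv2.COLOR_BGR2HSV)[...,2]<75,.003,"mat",(240,30,420,330))
E
```

```text
t 23.85 pos [0.4564 0.2781 0.1911] x-ax [ 0.986 -0.168 -0.   ] z-ax [-0. -0. -1.] F [-0.3 -0.3 -0.7] w 0.0683 j [-0.77  0.75  0.3   1.71 -0.31  0.73 -2.05]
blade bbox (299, 120, 48, 120) c 489.0 272.7 size 36.2 94.3 ang 80.0
mat bbox (260, 71, 129, 209) c 488.5 274.8 size 89.1 159.2 ang 74.6
```

View pics/w21.png

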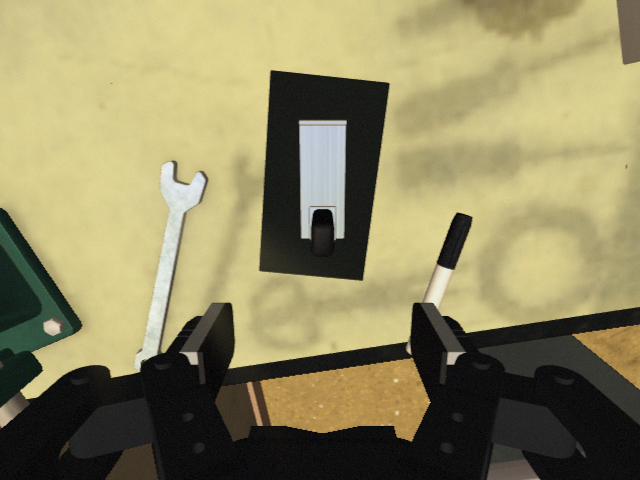

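The lifter stands on the mat: its blade centre is unchanged and within 3 mm of the mat's centre. Before reaching over the far bed I'll check the clearance to the toolbox.

```bash
python3 - <<'E'
from h import *
from cell import r
c=load("pics/top0.npz"); crop(c,160,135,150,115,"tb",5)
print(plane(c,[(292,207),(191,239)],0).round(3))
for z in(.06,.08,.1,.12): print(z,plane(c,[(291,187),(186,212)],z).round(3).tolist())
p,q,s=cur(r)
plan((.4565,.2782,.1915),q,[((.60,.023,.2),down(-81.8))],[8])
E
```

```text
[[ 0.72  -0.03   0.   ]
 [ 0.729  0.238  0.   ]]
0.06 [[0.733, -0.036, 0.06], [0.765, 0.228, 0.06]]
0.08 [[0.715, -0.03, 0.08], [0.746, 0.23, 0.08]]
0.1 [[0.697, -0.024, 0.1], [0.728, 0.231, 0.1]]
0.12 [[0.679, -0.018, 0.12], [0.709, 0.232, 0.12]]
t 23.85 pos [0.4564 0.2781 0.1911] x-ax [ 0.986 -0.168 -0.   ] z-ax [-0. -0. -1.] F [-0.3 -0.3 -0.7] w 0.0683 j [-0.77  0.75  0.3   1.71 -0.31  0.73 -2.05]
T [0.023, 0.028, -0.001] R [0.0, 0.0, -0.039]
T [0.022, 0.029, -0.001] R [0.0, 0.0, -0.039]
T [0.021, 0.03, -0.001] R [0.0, 0.0, -0.039]
T [0.02, 0.031, -0.001] R [0.0, 0.0, -0.039]
T [0.018, 0.032, -0.001] R [0.0, 0.0, -0.039]
T [0.017, 0.032, -0.001] R [-0.0, 0.0, -0.039]
T [0.016, 0.033, -0.001] R [-0.0, 0.0, -0.039]
T [0.014, 0.034, -0.002] R [-0.0, 0.0, -0.039]
end [0.6    0.0233 0.2004] n 8
```

View pics/tb.png

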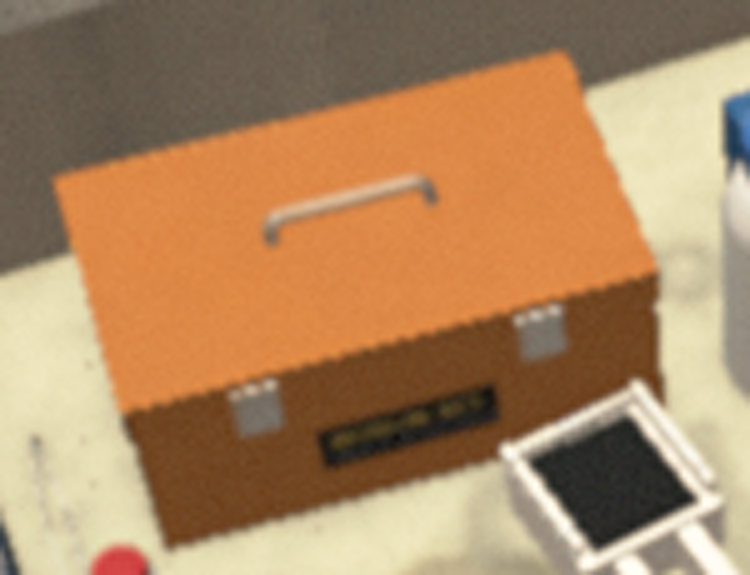

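The toolbox front is at x ≈ 0.72 and it's about 0.1 m high, so there is clearance for grasping the knob near x ≈ 0.626.

send_rows --steps '[{"translation": [0.023, 0.028, -0.001], "turn": [0, 0, -0.039], "jaw": 80}, {"translation": [0.022, 0.029, -0.001], "turn": [0, 0, -0.039], "jaw": 80}, {"translation": [0.021, 0.03, -0.001], "turn": [0, 0, -0.039], "jaw": 80}, {"translation": [0.02, 0.031, -0.001], "turn": [0, 0, -0.039], "jaw": 80}, {"translation": [0.018, 0.032, -0.001], "turn": [0, 0, -0.039], "jaw": 80}, {"translation": [0.017, 0.032, -0.001], "turn": [0, 0, -0.039], "jaw": 80}, {"translation": [0.016, 0.033, -0.001], "turn": [0, 0, -0.039], "jaw": 80}, {"translation": [0.014, 0.034, -0.002], "turn": [0, 0, -0.039], "jaw": 80}]'

```text
t: 24.65
ee_pos: [0.6004, 0.0218, 0.1994]
eef_rot: [-0.0, 0.997, 0.072, -0.001]
ft_force: [-0.4, 0.8, -0.1]
gripper_width: 0.0685
```

```bash
python3 - <<'E'
from cell import r
from lift import *
for i in range(3): shot(r,"wrist","w22")
c=shot(r,"wrist","w22"); p,q,_=cur(r)
crop(c,240,80,160,160,"w22c",3.75)
E
```

```text
t 24.85 pos [0.5999 0.0226 0.1993] x-ax [ 0.99   0.141 -0.002] z-ax [-0.002  0.    -1.   ] F [ 0.7  0.1 -0.3] w 0.0684 j [-0.16  0.81  0.15  1.45 -0.14  0.89 -1.4 ]
```

View pics/w22.png

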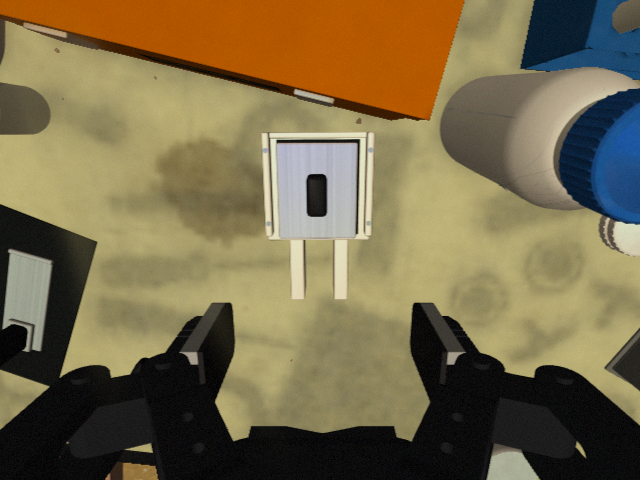

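View pics/w22c.png

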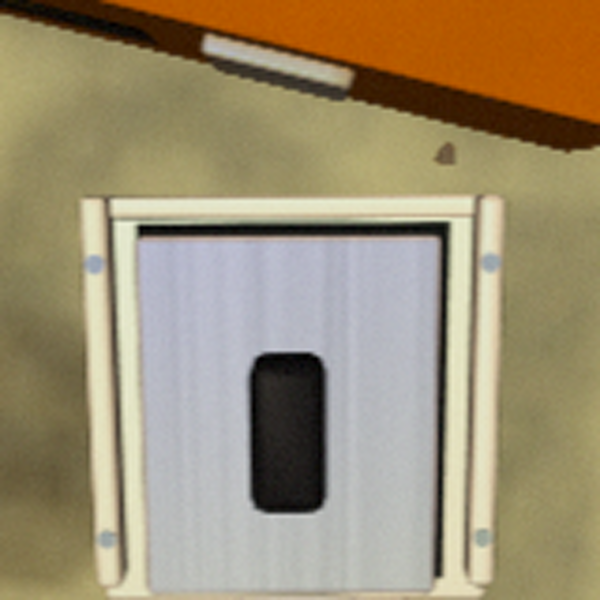

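The lid lies square in the far bed at (317,190), with its knob at (317,195).

```bash
python3 - <<'E'
from lift import *
from cell import r
c=load("pics/w22.npz"); hsv=cv2.cvtColor(c["pixels"],cv2.COLOR_BGR2HSV); H,S,V=[hsv[...,i].astype(int) for i in range(3)]
quadw(c,(H>100)&(H<150)&(S>8)&(V>100)|(V<0),.042,"plate",(274,138,362,242))
# knob top face: brighter part; use lower part
quadw(c,(V<75),.064,"knob",(298,165,335,225))
k=3.75; P=plane(c,[(240+(250.5+326.5)/2/k,80+ (378+512)/2/k)],.064); print("knobtop",P)
L=plane(c,[(240+139/k,80+238/k),(240+440/k,80+238/k),(240+146/k,80+592/k),(240+433/k,80+592/k)],.042)*1000; print(L.round(1),L.mean(0).round(1))
o=np.array([591.8,21.9]); t=np.deg2rad(8.2); u=np.array([np.cos(t),np.sin(t)]); v=np.array([-u[1],u[0]])
d=L.mean(0)[:2]-o; print(d@u,d@v); e=L[0]-L[2]; f=L[1]-L[3]; print([np.rad2deg(np.arctan2(x[1],x[0])) for x in (e,f)],np.linalg.norm(e))
p,q,s=cur(r)
E
```

```text
plate bbox (277, 144, 79, 65) c 639.8 30.2 size 45.7 55.5 ang 9.1
knob bbox (307, 174, 20, 43) c 629.4 28.5 size 28.4 13.0 ang 8.0
knobtop [[0.6272289  0.02790032 0.064     ]]
[[658.4  60.8  42. ]
 [666.3   4.8  42. ]
 [590.1  52.   42. ]
 [598.1  -5.2  42. ]] [628.2  28.1  42. ]
36.93608562948211 0.9356529856218533
[np.float64(7.293378205089353), np.float64(8.2784957956116)] 68.92643097608205
t 24.85 pos [0.5999 0.0226 0.1993] x-ax [ 0.99   0.141 -0.002] z-ax [-0.002  0.    -1.   ] F [ 0.7  0.1 -0.3] w 0.0684 j [-0.16  0.81  0.15  1.45 -0.14  0.89 -1.4 ]
```

```bash
python3 - <<'E'
from h import *
from cell import r
p,q,s=cur(r)
plan((.5999,.0226,.1993),q,[((.6283,.0281,.1),down(-82))],[7])
E
```

```text
t 24.85 pos [0.5999 0.0226 0.1993] x-ax [ 0.99   0.141 -0.002] z-ax [-0.002  0.    -1.   ] F [ 0.7  0.1 -0.3] w 0.0684 j [-0.16  0.81  0.15  1.45 -0.14  0.89 -1.4 ]
T [0.004, -0.0, 0.014] R [-0.0, 0.0, 0.0]
T [0.004, -0.0, 0.014] R [-0.0, 0.0, 0.0]
T [0.004, -0.0, 0.014] R [-0.0, 0.0, 0.0]
T [0.004, -0.0, 0.014] R [-0.0, 0.0, 0.0]
T [0.004, -0.0, 0.014] R [-0.0, 0.001, 0.001]
T [0.005, -0.001, 0.015] R [-0.0, 0.0, 0.0]
T [0.004, -0.0, 0.014] R [-0.0, 0.001, 0.001]
end [0.6283 0.0277 0.1003] n 7
```

send_rows --steps '[{"translation": [0.004, 0, 0.014], "turn": [0, 0, 0], "jaw": 35}, {"translation": [0.004, 0, 0.014], "turn": [0, 0, 0], "jaw": 35}, {"translation": [0.004, 0, 0.014], "turn": [0, 0, 0], "jaw": 35}, {"translation": [0.004, 0, 0.014], "turn": [0, 0, 0], "jaw": 35}, {"translation": [0.004, 0, 0.014], "turn": [0, 0.001, 0], "jaw": 35}, {"translation": [0.005, -0.001, 0.015], "turn": [0, 0, 0], "jaw": 35}, {"translation": [0.004, 0, 0.014], "turn": [0, 0, 0], "jaw": 35}, {"translation": [0, 0, 0], "turn": [0, 0, 0], "jaw": 35}]'

```text
t: 25.65
ee_pos: [0.6284, 0.0285, 0.0991]
eef_rot: [-0.0, 0.997, 0.071, -0.001]
ft_force: [0.1, 0.1, 0.3]
gripper_width: 0.0298
```

```bash
python3 - <<'E'
from cell import r
from lift import *
c=shot(r,"wrist","w23"); c=shot(r,"wrist","w23"); p,q,_=cur(r)
hsv=cv2.cvtColor(c["pixels"],cv2.COLOR_BGR2HSV)
quadw(c,hsv[...,2]<75,.064,"knob",(285,215,365,325))
E
```

```text
t 25.75 pos [0.6288 0.0283 0.1012] x-ax [0.99  0.142 0.001] z-ax [ 0.001  0.    -1.   ] F [ 0.9 -0.6  0.6] w 0.03 j [-0.16  0.98  0.13  1.42 -0.16  0.75 -1.39]
knob bbox (307, 257, 30, 65) c 631.4 29.0 size 31.1 13.1 ang 8.7
```

View pics/w23.png

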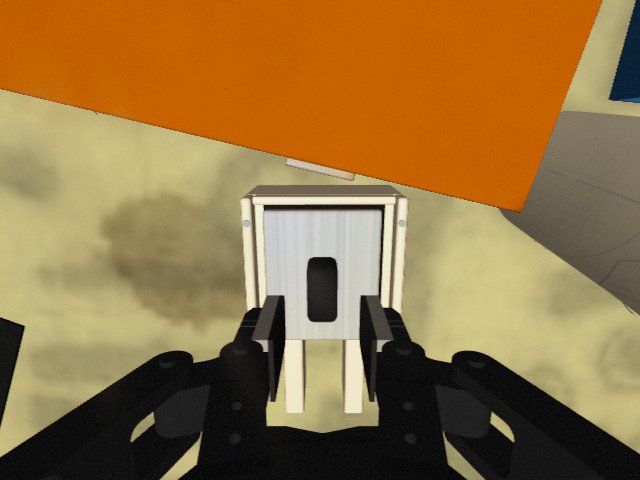

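```bash
python3 - <<'E'
from lift import *
c=load("pics/w23.npz"); o=np.array([591.8,21.9]); t=np.deg2rad(8.2); u=np.array([np.cos(t),np.sin(t)]); v=np.array([-u[1],u[0]])
near=plane(c,[(322,321.5)],.064)[0]*1000; far=plane(c,[(322,257.5)],.042)[0]*1000
for n in (near,far): print(n.round(1),((n[:2]-o)@u).round(1),((n[:2]-o)@v).round(1))
print("tcp",((np.array([628.6,28.4])-o)@u).round(1),((np.array([628.6,28.4])-o)@v).round(1))
E
```

```text
[615.8  26.6  64. ] 24.5 1.2
[639.5  29.9  42. ] 48.3 1.2
tcp 37.4 1.2
```

The knob is centred between the fingers to within about 1 mm. I'll go down and grip it.

send_rows --steps '[{"translation": [0, 0, 0.01], "turn": [0, 0, 0], "jaw": 35}, {"translation": [0, 0, 0.01], "turn": [0, 0, 0], "jaw": 35}, {"translation": [0, 0, 0.01], "turn": [0, 0, 0], "jaw": 35}, {"translation": [0, 0, 0.006], "turn": [0, 0, 0], "jaw": 35}, {"translation": [0, 0, 0.002], "turn": [0, 0, 0], "jaw": 35}, {"translation": [0, 0, 0], "turn": [0, 0, 0], "jaw": 35}, {"translation": [0, 0, 0], "turn": [0, 0, 0], "jaw": 8}, {"translation": [0, 0, 0], "turn": [0, 0, 0], "jaw": 8}]' --force 50

```text
t: 26.55
ee_pos: [0.629, 0.0284, 0.0638]
eef_rot: [-0.0, 0.997, 0.071, 0.001]
ft_force: [0.2, -0.7, -0.1]
gripper_width: 0.0126
```

send_rows --steps '[{"translation": [0, 0, 0], "turn": [0, 0, 0], "jaw": 8}, {"translation": [0, 0, 0], "turn": [0, 0, 0], "jaw": 8}, {"translation": [0, 0, -0.01], "turn": [0, 0, 0], "jaw": 8}, {"translation": [0, 0, -0.02], "turn": [0, 0, 0], "jaw": 8}, {"translation": [0, 0, -0.03], "turn": [0, 0, 0], "jaw": 8}, {"translation": [0, 0, -0.03], "turn": [0, 0, 0], "jaw": 8}, {"translation": [0, 0, -0.02], "turn": [0, 0, 0], "jaw": 8}, {"translation": [0, 0, 0], "turn": [0, 0, 0], "jaw": 8}]'

```text
t: 27.35
ee_pos: [0.6297, 0.0284, 0.1766]
eef_rot: [-0.0, 0.997, 0.071, 0.003]
ft_force: [1.3, -1.0, -1.6]
gripper_width: 0.0129
```

```bash
python3 - <<'E'
from cell import r
from lift import *
c=shot(r,"wrist","w24"); c=shot(r,"wrist","w24"); p,q,_=cur(r)
plan(p,q,[((.55,-.02,.19),q),((.46,-.29,.2),down(-109.5))],[4,12])
E
```

```text
t 27.45 pos [0.6286 0.0284 0.1736] x-ax [0.99  0.142 0.001] z-ax [ 0.001  0.    -1.   ] F [ 0.4  0.6 -1.5] w 0.0128 j [-0.16  0.88  0.15  1.37 -0.15  0.9  -1.4 ]
T [-0.021, 0.009, -0.004] R [0.0, 0.0, 0.0]
T [-0.021, 0.009, -0.004] R [0.0, 0.0, 0.0]
T [-0.021, 0.009, -0.004] R [0.0, 0.0, 0.0]
T [-0.022, 0.01, -0.004] R [0.0, 0.0, 0.0]
T [-0.011, 0.021, -0.001] R [-0.0, -0.0, 0.04]
T [-0.01, 0.022, -0.001] R [-0.0, -0.0, 0.04]
T [-0.009, 0.022, -0.001] R [-0.0, -0.0, 0.04]
T [-0.008, 0.022, -0.001] R [-0.0, -0.0, 0.04]
T [-0.007, 0.023, -0.001] R [-0.0, -0.0, 0.04]
T [-0.006, 0.023, -0.001] R [-0.0, -0.0, 0.04]
T [-0.005, 0.023, -0.001] R [-0.0, -0.0, 0.041]
T [-0.004, 0.023, -0.001] R [-0.0, -0.0, 0.04]
T [-0.003, 0.023, -0.001] R [-0.0, -0.0, 0.041]
T [-0.003, 0.024, -0.001] R [-0.0, -0.0, 0.04]
T [-0.001, 0.024, -0.0] R [-0.0, -0.001, 0.041]
T [-0.001, 0.023, -0.001] R [-0.001, -0.0, 0.04]
end [ 0.46   -0.2899  0.2003] n 16
```

View pics/w24.png

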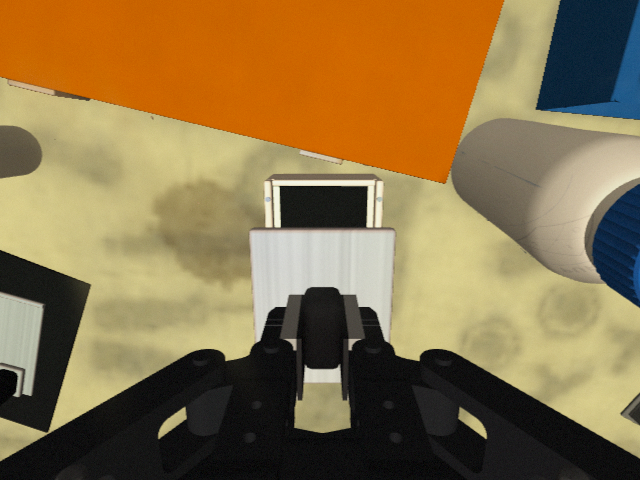

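The lid is held by its knob. Now to a standoff short of the box, to measure the rim.

```bash
python3 - <<'E'
from cell import r
from lift import *
p,q,_=cur(r)
plan((.6286,.0284,.1736),q,[((.55,-.02,.185),q),((.435,-.276,.19),down(-109.5))],[4,12])
E
```

```text
t 27.45 pos [0.6286 0.0284 0.1736] x-ax [0.99  0.142 0.001] z-ax [ 0.001  0.    -1.   ] F [ 0.4  0.6 -1.5] w 0.0128 j [-0.16  0.88  0.15  1.37 -0.15  0.9  -1.4 ]
T [-0.021, 0.009, -0.003] R [0.0, 0.0, 0.0]
T [-0.021, 0.009, -0.003] R [0.0, 0.0, 0.0]
T [-0.021, 0.009, -0.003] R [0.0, 0.0, 0.0]
T [-0.022, 0.01, -0.003] R [0.0, 0.0, 0.0]
T [-0.012, 0.02, -0.0] R [-0.0, -0.0, 0.04]
T [-0.012, 0.02, -0.0] R [-0.0, -0.0, 0.04]
T [-0.011, 0.021, -0.0] R [-0.0, -0.0, 0.04]
T [-0.01, 0.021, -0.001] R [-0.0, -0.0, 0.04]
T [-0.009, 0.021, -0.0] R [-0.0, -0.0, 0.04]
T [-0.008, 0.022, -0.001] R [-0.0, -0.0, 0.04]
T [-0.008, 0.022, -0.0] R [-0.0, -0.0, 0.041]
T [-0.007, 0.022, -0.001] R [-0.0, -0.0, 0.04]
T [-0.006, 0.023, -0.0] R [-0.0, -0.0, 0.041]
T [-0.004, 0.023, -0.001] R [-0.0, -0.0, 0.04]
T [-0.004, 0.023, -0.0] R [-0.0, -0.001, 0.041]
T [-0.003, 0.023, -0.001] R [-0.001, -0.0, 0.04]
end [ 0.4346 -0.2756  0.1902] n 16
```

send_rows --steps '[{"translation": [-0.021, 0.009, -0.003], "turn": [0, 0, 0], "jaw": 8}, {"translation": [-0.021, 0.009, -0.003], "turn": [0, 0, 0], "jaw": 8}, {"translation": [-0.021, 0.009, -0.003], "turn": [0, 0, 0], "jaw": 8}, {"translation": [-0.022, 0.01, -0.003], "turn": [0, 0, 0], "jaw": 8}, {"translation": [-0.012, 0.02, 0], "turn": [0, 0, 0.04], "jaw": 8}, {"translation": [-0.012, 0.02, 0], "turn": [0, 0, 0.04], "jaw": 8}, {"translation": [-0.011, 0.021, 0], "turn": [0, 0, 0.04], "jaw": 8}, {"translation": [-0.01, 0.021, -0.001], "turn": [0, 0, 0.04], "jaw": 8}]'

```text
t: 28.25
ee_pos: [0.5108, -0.1066, 0.1854]
eef_rot: [-0.0, 1.0, -0.009, -0.0]
ft_force: [-0.2, -0.6, -0.5]
gripper_width: 0.0124
```

send_rows --steps '[{"translation": [-0.009, 0.021, 0], "turn": [0, 0, 0.04], "jaw": 8}, {"translation": [-0.008, 0.022, -0.001], "turn": [0, 0, 0.04], "jaw": 8}, {"translation": [-0.008, 0.022, 0], "turn": [0, 0, 0.041], "jaw": 8}, {"translation": [-0.007, 0.022, -0.001], "turn": [0, 0, 0.04], "jaw": 8}, {"translation": [-0.006, 0.023, 0], "turn": [0, 0, 0.041], "jaw": 8}, {"translation": [-0.004, 0.023, -0.001], "turn": [0, 0, 0.04], "jaw": 8}, {"translation": [-0.004, 0.023, 0], "turn": [0, 0, 0.041], "jaw": 8}, {"translation": [-0.003, 0.023, 0], "turn": [0, 0, 0.04], "jaw": 8}]'

```text
t: 29.05
ee_pos: [0.434, -0.2762, 0.1884]
eef_rot: [-0.0, 0.985, -0.17, -0.0]
ft_force: [1.0, -0.9, -0.4]
gripper_width: 0.013
```

```bash
python3 - <<'E'
from cell import r
from lift import *
for i in range(3): shot(r,"wrist","w25")
p,q,_=cur(r); c=shot(r,"wrist","w25"); p,q,_=cur(r)
crop(c,240,40,160,160,"w25c",3.75)
E
```

```text
t 29.2 pos [ 0.4339 -0.2764  0.1885] x-ax [ 0.942 -0.336 -0.   ] z-ax [-0.  0. -1.] F [ 0.8  0.9 -0.7] w 0.0125 j [ 0.4   0.71  0.2   1.79 -0.21  0.66 -1.2 ]
t 29.25 pos [ 0.4345 -0.2753  0.1885] x-ax [ 0.943 -0.334 -0.   ] z-ax [ 0.     0.001 -1.   ] F [-0.1  0.9 -1.2] w 0.0127 j [ 0.4   0.71  0.2   1.79 -0.21  0.66 -1.2 ]
```

View pics/w25.png

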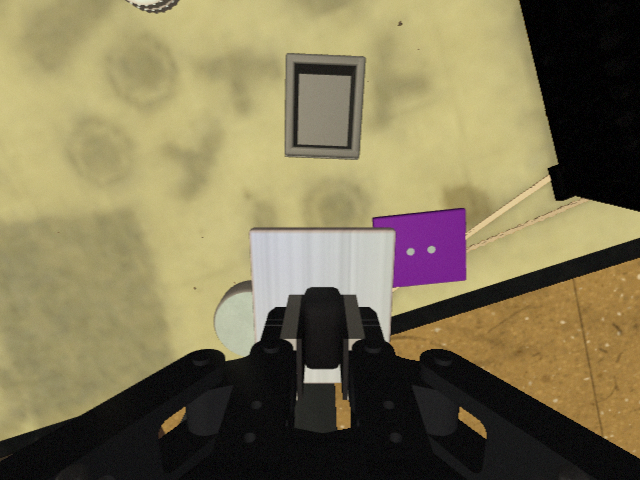

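View pics/w25c.png

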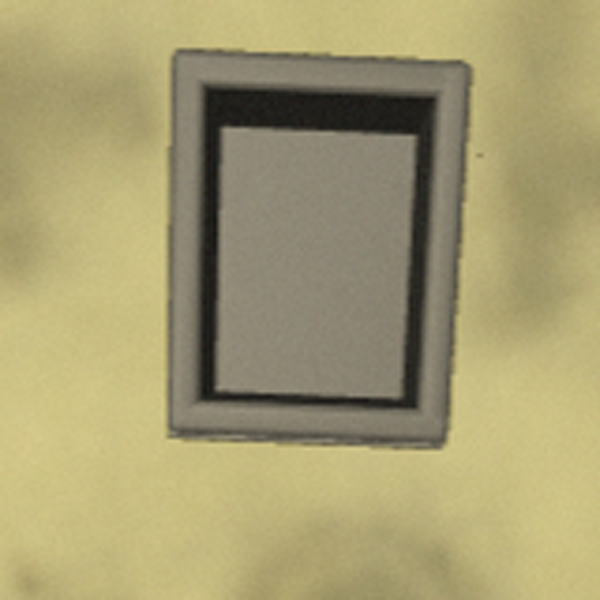

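The open box is at (325,107) in the view, turned slightly relative to the tool. The lid hangs at (322,300).

```bash
python3 - <<'E'
from lift import *
c=load("pics/w25.npz"); hsv=cv2.cvtColor(c["pixels"],cv2.COLOR_BGR2HSV); H,S,V=[hsv[...,i].astype(int) for i in range(3)]
print(hsv[60,320],hsv[60,400],hsv[110,325])
quadw(c,(S<60),.05,"box outer",(270,40,385,172))
k=3.75; f=lambda *a:[(240+x/k-.3,40+y/k-.3) for x,y in a]
for n,a in (("outer",[(175,51),(469,63),(444,440),(171,431)]),("inner",[(206,87),(437,96),(418,409),(203,398)])):
    X=plane(c,f(*a),.05)*1000; print(n,X[:,:2].round(1).tolist(),"mean",X.mean(0).round(1),"sides",[round(np.linalg.norm(X[i]-X[(i+1)%4]),1) for i in range(4)],"ang",[np.rad2deg(np.arctan2(*(X[i]-X[j])[[1,0]])).round(1) for i,j in((0,3),(1,2))],[np.rad2deg(np.arctan2(*(X[i]-X[j])[[1,0]])).round(1)-90 for i,j in((0,1),(3,2))])
t=plane(c,[(250,229.5),(394.5,229.5)],.1685)*1000
# lid plate in hand: bottom plate; knob top at TCP z? print tcp-relative
p=np.array([434.5,-275.5,188.5]); q=down(-109.5)
for z in (.162,.165,.168,.171):
    X=plane(c,[(250,229.5),(394.5,229.5)],z)*1000; print(z,np.linalg.norm(X[0]-X[1]).round(1),(q.inv().apply(X.mean(0)-p)).round(1), np.rad2deg(np.arctan2(*(X[0]-X[1])[[1,0]]))-90)
E
```

```text
[ 22  45 141] [ 24  89 184] [ 21  43 143]
box outer bbox (285, 53, 80, 106) c 514.5 -306.0 size 49.0 62.4 ang 68.0
outer [[552.3, -295.1], [534.3, -340.3], [477.7, -317.4], [495.4, -272.4]] mean [ 514.9 -306.3   50. ] sides [np.float64(48.6), np.float64(61.0), np.float64(48.3), np.float64(61.2)] ang [np.float64(-21.8), np.float64(-22.0)] [np.float64(-21.799999999999997), np.float64(-21.5)]
inner [[545.5, -298.0], [531.3, -333.7], [484.4, -314.8], [498.8, -279.8]] mean [ 515.  -306.6   50. ] sides [np.float64(38.4), np.float64(50.6), np.float64(37.9), np.float64(50.1)] ang [np.float64(-21.4), np.float64(-22.0)] [np.float64(-21.700000000000003), np.float64(-22.5)]
0.162 58.3 [33.   1.1 26.5] -19.623549527498625
0.165 57.2 [33.8  1.1 23.5] -19.62354952749871
0.168 56.0 [34.5  1.1 20.5] -19.623549527498653
0.171 54.9 [35.3  1.1 17.5] -19.623549527498596
```

```bash
python3 - <<'E'
from cell import r
from lift import *
p,q,_=cur(r)
plan((.4345,-.2755,.1885),q,[((.516,-.3058,.115),down(-111.9))],[8])
E
```

```text
t 29.25 pos [ 0.4345 -0.2753  0.1885] x-ax [ 0.943 -0.334 -0.   ] z-ax [ 0.     0.001 -1.   ] F [-0.1  0.9 -1.2] w 0.0127 j [ 0.4   0.71  0.2   1.79 -0.21  0.66 -1.2 ]
T [0.011, 0.0, 0.009] R [-0.0, 0.0, 0.005]
T [0.011, 0.0, 0.009] R [-0.0, 0.0, 0.005]
T [0.011, 0.0, 0.009] R [-0.0, 0.0, 0.005]
T [0.011, 0.0, 0.009] R [-0.0, 0.0, 0.005]
T [0.011, 0.0, 0.009] R [-0.0, 0.0, 0.005]
T [0.011, 0.0, 0.009] R [-0.0, 0.0, 0.006]
T [0.01, -0.0, 0.01] R [-0.0, 0.0, 0.005]
T [0.011, -0.0, 0.009] R [-0.001, 0.0, 0.006]
end [ 0.516  -0.3059  0.1155] n 8
```

send_rows --steps '[{"translation": [0.011, 0, 0.009], "turn": [0, 0, 0.005], "jaw": 8}, {"translation": [0.011, 0, 0.009], "turn": [0, 0, 0.005], "jaw": 8}, {"translation": [0.011, 0, 0.009], "turn": [0, 0, 0.005], "jaw": 8}, {"translation": [0.011, 0, 0.009], "turn": [0, 0, 0.005], "jaw": 8}, {"translation": [0.011, 0, 0.009], "turn": [0, 0, 0.005], "jaw": 8}, {"translation": [0.011, 0, 0.009], "turn": [0, 0, 0.006], "jaw": 8}, {"translation": [0.01, 0, 0.01], "turn": [0, 0, 0.005], "jaw": 8}, {"translation": [0.011, 0, 0.009], "turn": [0, 0, 0.006], "jaw": 8}]'

```text
t: 30.05
ee_pos: [0.5174, -0.3054, 0.1144]
eef_rot: [-0.001, 0.982, -0.19, 0.0]
ft_force: [0.2, 0.1, -0.6]
gripper_width: 0.0128
```

send_rows --steps '[{"translation": [0, 0, 0.006], "turn": [0, 0, 0], "jaw": 8}, {"translation": [0, 0, 0.006], "turn": [0, 0, 0], "jaw": 8}, {"translation": [0, 0, 0.006], "turn": [0, 0, 0], "jaw": 8}, {"translation": [0, 0, 0.006], "turn": [0, 0, 0], "jaw": 8}, {"translation": [0, 0, 0.004], "turn": [0, 0, 0], "jaw": 8}, {"translation": [0, 0, 0], "turn": [0, 0, 0], "jaw": 8}, {"translation": [0, 0, 0], "turn": [0, 0, 0], "jaw": 8}, {"translation": [0, 0, 0], "turn": [0, 0, 0], "jaw": 8}]'

```text
t: 30.85
ee_pos: [0.5164, -0.3061, 0.0884]
eef_rot: [-0.0, 0.982, -0.19, 0.001]
ft_force: [-0.4, -0.5, -0.4]
gripper_width: 0.0132
```

```bash
python3 - <<'E'
from cell import r
from lift import *
c=shot(r,"wrist","w26"); p,q,_=cur(r)
E
```

```text
t 30.9 pos [ 0.5164 -0.3061  0.0884] x-ax [ 0.928 -0.373  0.001] z-ax [ 0.001  0.    -1.   ] F [ 0.2  0.  -0.5] w 0.0129 j [ 0.39  0.97  0.18  1.55 -0.25  0.65 -1.25]
```

View pics/w26.png

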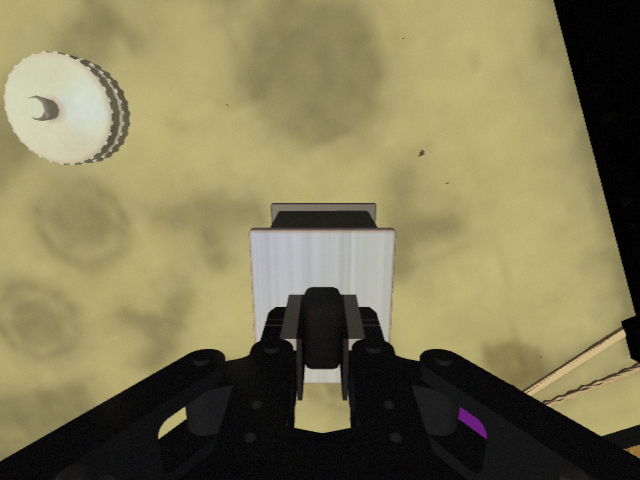

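The lid is square with the flange: flange mid column 323, lid 322. I'll lower it onto the rim.

send_rows --steps '[{"translation": [0, 0, 0.003], "turn": [0, 0, 0], "jaw": 8}, {"translation": [0, 0, 0.003], "turn": [0, 0, 0], "jaw": 8}, {"translation": [0, 0, 0.002], "turn": [0, 0, 0], "jaw": 8}, {"translation": [0, 0, 0.001], "turn": [0, 0, 0], "jaw": 8}, {"translation": [0, 0, 0.001], "turn": [0, 0, 0], "jaw": 8}, {"translation": [0, 0, 0], "turn": [0, 0, 0], "jaw": 8}, {"translation": [0, 0, 0], "turn": [0, 0, 0], "jaw": 8}, {"translation": [0, 0, 0], "turn": [0, 0, 0], "jaw": 8}]'

```text
t: 31.7
ee_pos: [0.5163, -0.306, 0.0782]
eef_rot: [-0.0, 0.982, -0.19, 0.0]
ft_force: [0.2, -0.9, -0.8]
gripper_width: 0.0124
```

```bash
python3 - <<'E'
from cell import r
from lift import *
p,q,_=cur(r)
E
```

```text
t 31.7 pos [ 0.5163 -0.306   0.0782] x-ax [ 0.928 -0.373  0.001] z-ax [ 0.001  0.    -1.   ] F [ 0.2 -0.9 -0.8] w 0.0124 j [ 0.4   0.98  0.18  1.55 -0.26  0.63 -1.25]
```

Nearly touching. I'll go down 1 mm more, open and rise.

send_rows --steps '[{"translation": [0, 0, 0.001], "turn": [0, 0, 0], "jaw": 8}, {"translation": [0, 0, 0], "turn": [0, 0, 0], "jaw": 8}, {"translation": [0, 0, 0], "turn": [0, 0, 0], "jaw": 20}, {"translation": [0, 0, 0], "turn": [0, 0, 0], "jaw": 35}, {"translation": [0, 0, 0], "turn": [0, 0, 0], "jaw": 50}, {"translation": [0, 0, 0], "turn": [0, 0, 0], "jaw": 50}, {"translation": [0, 0, -0.01], "turn": [0, 0, 0], "jaw": 50}, {"translation": [0, 0, -0.02], "turn": [0, 0, 0], "jaw": 50}]'

```text
t: 32.5
ee_pos: [0.5158, -0.3058, 0.107]
eef_rot: [-0.0, 0.982, -0.19, -0.0]
ft_force: [0.6, 0.4, 1.2]
gripper_width: 0.0429
```

send_rows --steps '[{"translation": [-0.005, 0, -0.03], "turn": [0, 0, 0], "jaw": 50}, {"translation": [-0.01, 0, -0.03], "turn": [0, 0, 0], "jaw": 50}, {"translation": [-0.01, 0, -0.03], "turn": [0, 0, 0], "jaw": 50}, {"translation": [-0.01, 0, -0.02], "turn": [0, 0, 0], "jaw": 50}, {"translation": [-0.005, 0, 0], "turn": [0, 0, 0], "jaw": 50}, {"translation": [0, 0, 0], "turn": [0, 0, 0], "jaw": 50}, {"translation": [0, 0, 0], "turn": [0, 0, 0], "jaw": 50}, {"translation": [0, 0, 0], "turn": [0, 0, 0], "jaw": 50}]'

```text
t: 33.3
ee_pos: [0.4792, -0.2911, 0.2164]
eef_rot: [-0.0, 0.982, -0.19, -0.0]
ft_force: [-0.1, -0.2, -0.4]
gripper_width: 0.0428
```

```bash
python3 - <<'E'
from cell import r
from lift import *
c=shot(r,"wrist","w27"); p,q,_=cur(r); shot(r,"top","t27")
hsv=cv2.cvtColor(c["pixels"],cv2.COLOR_BGR2HSV); H,S,V=[hsv[...,i].astype(int) for i in range(3)]
quadw(c,(S<45)&(V>120)|((V<70)),.056,"plate",(265,90,385,260))
E
```

```text
t 33.35 pos [ 0.4791 -0.2911  0.2165] x-ax [ 0.928 -0.373 -0.   ] z-ax [ 0.     0.001 -1.   ] F [-0.2 -0.2  0.2] w 0.0426 j [ 0.37  0.74  0.24  1.59 -0.21  0.84 -1.27]
plate bbox (282, 128, 81, 96) c 515.8 -305.8 size 57.3 68.6 ang 68.1
```

View pics/w27.png

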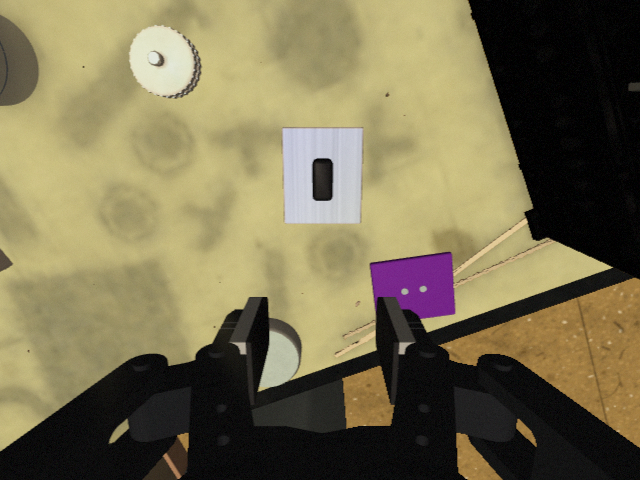

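View pics/t27.png

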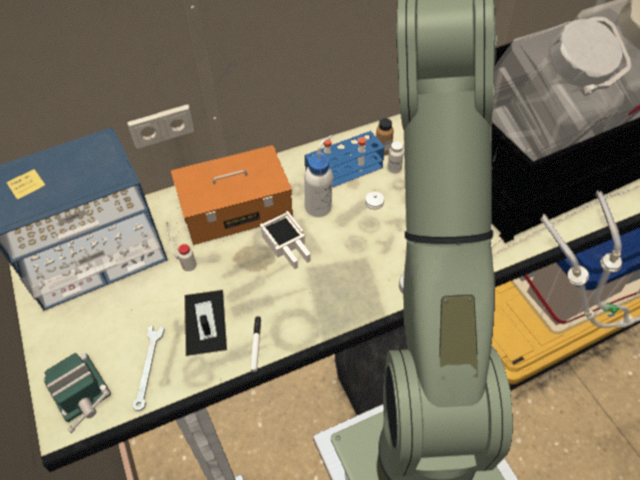

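The wrist view shows the lid knob up on the box at (323,176). Its centre measures (515.8, -305.8) mm at -21.9°, against the box at (514.9, -306.4) mm and -21.9°. In the top view the lifter stands on its mat at (206,322), and the bottle, filter and marker are where they started. The cap is still visible in the wrist view at (283,350). The arm is clear, so I'm handing in.

```bash
python3 - <<'E'
from cell import r
print(r.sign_off())
E
```

```text
the job is handed in; nothing more can be done
None
```

The job is done and handed in at about 33 s of the 72 s allowed; the system reported no verdict.

**What I did:**
- I laid the lid upside down on the near bed, about 36 mm before the step and 1 mm off centre.
- I tipped it over the step with the lifter, no finger on the lid. At about 115° it hung up, probably with the knob caught under the blade, and it fell over once I raised the blade 8 mm.
- I stood the lifter back on its mat, then gripped the lid by its knob and set it on the box.

**Last checks:**

| Item | Result |
|---|---|
| Lid on box | Knob up, about 1 mm from the box centre, square to within 1° |
| Lifter | Standing on its mat; handle about 32 mm and tip about 48 mm from the mat's centre |
| Bottle, filter, marker | Same places in the top view as at the start |
| Screw cap | Mostly hidden by the arm in the top view; in the wrist view it stands where expected, but I didn't measure it |
| Gripper | Open, clear of everything |

None of these checks failed. The early top-view estimate of the lid's position differed from the wrist camera's by about 6 mm. I used the wrist camera's, because its measured sizes matched those given.

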